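# Reload the cartridge incubator

### The arm

A 6-joint arm with a two-finger parallel gripper is mounted at the origin on the work surface. World frame = base frame: x ahead of the robot, y to its left, z up, the work surface at z = 0. Lengths are in m, angles in rad, forces in N, time in s.
With the tool pointing down it reaches from about 0.35 to 0.85 m from the base axis. Payload 8.1 kg.
Tool frame: the origin (TCP) lies midway between the tips of the shut fingers; the grasp point (between the pads) lies manip.tcp_to_grasp behind it (manip.tcp_to_grasp is the distance from the TCP to the grasp point, in m); z points along the fingers, y is the line along which they close (so a half turn about z gives the same grasp; the last joint's range is limited). The gripper opens to 85 mm and grips with 20 to 120 N. Pads are 22 mm wide; open, the fingers measure 114 mm over their backs; the gripper's body (76 mm by 85 mm) begins 54 mm behind the grasp point. The pads swing forward as they close: fully open they stand 13 mm farther back than shut.
Start: joints at [-1.233, 0.13, 1.488, -0, 1.523, -0.085], TCP at [0.246, -0.547, 0.193] pointing down, gripper open.
Joint ranges: [-2.96, 2.96], [-0.89, 2.26], [0.02, 2.5], [-1.34, 4.48], [0, 2.73], [-2.66, 2.66]. Speed limits (rad/s): [2.39, 2.39, 2.79, 3.14, 3.14, 3.14].

### API

Orientations are given as a 3x3 rotation matrix whose columns are the frame's x, y, z axes.
In Python, from bench import manip gives the robot as it stands. The module is installed in compiled form; this text tells all that it offers.
- The arm moves only by the tool servo_tool, never from a script. Its argument "motion" is a list of rows, each a list of 2 entries, a list of its own where there are three numbers: the shift along the world's x, y, z each as a share of 100 mm, from -1 to 1, then the turn about the world's z as a share of 30 degrees, from -1 to 1. In form: [[[x, y, z], turn], ...]. A call has 1 to 20 rows; each row shifts and turns the commanded pose from where the row before left it; what a row does not reach is not made up. A row lasts 1/8 s, in which the tool goes at most 62.5 mm and 10.7 degrees, less where a joint would pass 70% of its speed; a pose out of reach is approached as far as the arm can. A call with a number of a shift or a turn outside -1 to 1 is refused whole. A call with a gripper value outside its range is refused whole. "fingers" is the closure, from 0 (fully open) to 1 (shut), set as the call begins (left out, the last holds). The fingers move at their own pace and stop on an object; "grip_force" is the grip in N (left out, the last holds). Time passes only in rows, so rows that do not move let the fingers close. It gives the time, the measured TCP pose, the force, the opening and the grip force at its end, in the units of the state.
- manip.observe(): the state, without advancing time (a new reading comes with each control period).
- manip.camera(name): name is "scene" or "top" or "wrist"; returns a dict with "img" (480x640x3 uint8, red, green, blue), "depth" (480x640 float32, m along the optical axis (not along the pixel's ray), 0 where there is no reading), "vfov" (degrees; the focal length in pixels is half the picture's height over the tangent of half this angle, whatever the lens; pixels are square), "cx", "cy" (the principal point, pixels), "k1" (the pictures are not rectified: a ray, as slopes to the right and down, at radius r is drawn at 1 + k1 r^2 times it, then the intrinsics apply), "rvec" (rotation vector, rad) and "tvec" (3), from world to camera coordinates, as OpenCV has them; the wrist camera has in their place "T_tool_cam" (4x4, takes a point from camera to tool coordinates, whose origin is the TCP and whose axes are the flange's). Camera axes: x right, y down, z forward; pixel columns grow to the right and rows downward; lengths in m; the calibration is good to about 2 mm. A picture is of the moment at which its call begins: read the wrist's pose just before it.
- manip.hand_in(): hands the job in; it is judged then, once.
Trained networks look in a picture, given as the dict that the camera call returned (one of the last four; its "shot" number tells which), for a name from the list of things; names that differ only in an ending like _2 or _b are one class to them, and where a whole thing is asked for, a point or a joint stands for the part that bears it (a point fixed in the world has none). Each returns a list of dicts, best first, with "confidence" (0 to 1); they miss things now and then, are a little off and sometimes report something else, mostly with a low value. They report only what shows in the picture. A call takes as long as a camera call. They do not tell look-alikes from the thing itself.
- manip.search_frame(picture, name): "xyz" ([x, y, z] in m, in world coordinates, good to about 4 mm: the middle of the surface that is visible of it).
The state is a dict: "time_s": time; "joints": joint angles; "qvel": joint speeds; "joint_efforts": joint torques, N m; "position": TCP position; "eef_rot": TCP orientation; "force": force on the tool from outside, world axes, zero at the start; "moment": the same for the moment, N m; "opening": finger opening in m; "finger_force": force on a finger pad.
Only numpy, scipy, OpenCV 4.12 (cv2) and the standard library are available. Lean on these libraries where they do the work, as an engineer would, in place of code of your own. Each camera call takes 0.05 s, during which the arm holds its last target. There are 200 camera calls.

### The job

Get the incubator ready for the next batch: first draw the orange-headed lock pin out of the drive unit and hang it by its collar in the parking notch at the unit's side. Then drop the used (red-ribbed) cartridges into the red waste tub and press every fresh (green-ribbed) cartridge fully home, flush, in a pocket of its own in the block. Only when all that is done, swing the lever round until it points at the middle of the green mark, leave it there, and leave the other things on the bench alone.

Things in the scene. Friction and masses are not known exactly. Their poses are not given: they have to be found in the camera images.
- unit: drive unit, a fixed white box 190 (x) x 170 (y) x 45 mm high with a turning lever on top, a lock pin in a bore and a parking bracket on its +y side. Origin at the centre of the underside, front towards its -x. The bore, 13 mm wide and 30 mm deep, opens in the top at (-1.4, +7.8) mm from the origin in its axes.
- pin: lock pin standing in the bore: steel shaft 10 mm thick and 58 mm long, on it a collar 28 mm across and 6 mm thick, on that an orange round grip 16 mm across and 28 mm high (92 mm over all, 80 g). Origin at the centre of the shaft's tip, z up along the pin. In the bore its tip stands 15 mm above the table and the shaft blocks the lever's way to the green mark.
- notch (a point): parking notch: a slot 13 mm wide in a 12 mm thick level steel bracket at the unit's +y side, open above, below and towards the unit's -x. The pin hangs in it by its collar (tip 58 mm below this point). This point: on the bracket's top face, 75 mm above the table, at the pin's place, 7.5 mm from the slot's closed end; the two prongs are 15 mm wide and reach 20 mm from it towards -x.
- lever (a joint): angle of the lever about its upright pivot, rad, growing counter-clockwise seen from above; range 0 to 1.75, starts below 0.2; stays where it is left (about 0.12 N m of friction, no spring). The lever is a steel arm 14 mm wide, its underside 6 mm above the unit's top, with a black pointer tip 92 mm from the pivot.
- lever_post (a point): top centre of the lever's black round grip post, 18 mm across and 34 mm tall, 72 mm out from the pivot, its top 97 mm above the table. Its x axis points from the pivot outward along the arm.
- mark: the green mark lying flat on the drive unit's top, 26 x 10 mm, centred 105 mm from the pivot; where it lies round the pivot differs from start to start. Origin on the pivot axis at the height of the unit's top (45 mm); its x axis points from the pivot to the mark.
- block: incubation block, fixed aluminium block 150 (x) x 144 (y) x 34 mm high with four pockets in its top. Origin at the centre of the underside.
- tub: waste tub, fixed open red box with yellow rim, 120 (x) x 130 (y) x 70 mm high, walls 4 mm. Origin at the centre of the underside.
- pocket0 (a point): centre of the mouth of pocket 0 of the block (34 mm above the table): 47 mm (x) x 37 mm (y), 22 mm deep, edges chamfered 2 mm; axes as the block's. Sprung balls in its y walls hold a cartridge about 6 mm proud until it is pressed down with about 5 N, then retain it. Neighbours are 70 mm (x) and 66 mm (y) apart.
- pocket1 (a point): centre of the mouth of pocket 1 of the block (34 mm above the table): 47 mm (x) x 37 mm (y), 22 mm deep, edges chamfered 2 mm; axes as the block's. Sprung balls in its y walls hold a cartridge about 6 mm proud until it is pressed down with about 5 N, then retain it. Neighbours are 70 mm (x) and 66 mm (y) apart.
- pocket2 (a point): centre of the mouth of pocket 2 of the block (34 mm above the table): 47 mm (x) x 37 mm (y), 22 mm deep, edges chamfered 2 mm; axes as the block's. Sprung balls in its y walls hold a cartridge about 6 mm proud until it is pressed down with about 5 N, then retain it. Neighbours are 70 mm (x) and 66 mm (y) apart.
- pocket3 (a point): centre of the mouth of pocket 3 of the block (34 mm above the table): 47 mm (x) x 37 mm (y), 22 mm deep, edges chamfered 2 mm; axes as the block's. Sprung balls in its y walls hold a cartridge about 6 mm proud until it is pressed down with about 5 N, then retain it. Neighbours are 70 mm (x) and 66 mm (y) apart.
- fresh0: fresh cartridge, white, 44 (x) x 34 (y) x 22 mm high, lowest 4 mm 2 mm narrower all round; on top a green grip rib 30 (x) x 12 (y) x 22 mm high, so 44 mm over all; 60 g. Origin: centre of the underside. Fits either way round. Three or four fresh ones are there, upright on the table; None if absent.
- fresh1: fresh cartridge, white, 44 (x) x 34 (y) x 22 mm high, lowest 4 mm 2 mm narrower all round; on top a green grip rib 30 (x) x 12 (y) x 22 mm high, so 44 mm over all; 60 g. Origin: centre of the underside. Fits either way round. Three or four fresh ones are there, upright on the table; None if absent.
- fresh2: fresh cartridge, white, 44 (x) x 34 (y) x 22 mm high, lowest 4 mm 2 mm narrower all round; on top a green grip rib 30 (x) x 12 (y) x 22 mm high, so 44 mm over all; 60 g. Origin: centre of the underside. Fits either way round. Three or four fresh ones are there, upright on the table; None if absent.
- fresh3: fresh cartridge, white, 44 (x) x 34 (y) x 22 mm high, lowest 4 mm 2 mm narrower all round; on top a green grip rib 30 (x) x 12 (y) x 22 mm high, so 44 mm over all; 60 g. Origin: centre of the underside. Fits either way round. Three or four fresh ones are there, upright on the table; None if absent.
- used0: used cartridge, white, 44 (x) x 34 (y) x 22 mm high, lowest 4 mm 2 mm narrower all round; on top a red grip rib 30 (x) x 12 (y) x 22 mm high, so 44 mm over all; 60 g. Origin: centre of the underside. Fits either way round. Starts flush in a pocket, held by the balls (3 to 5 N to pull out); one or two are there; None if absent.
- used1: used cartridge, white, 44 (x) x 34 (y) x 22 mm high, lowest 4 mm 2 mm narrower all round; on top a red grip rib 30 (x) x 12 (y) x 22 mm high, so 44 mm over all; 60 g. Origin: centre of the underside. Fits either way round. Starts flush in a pocket, held by the balls (3 to 5 N to pull out); one or two are there; None if absent.
- petri_red: bystander, to be left alone: petri dish with dark red agar, 60 mm across, 13 mm high. Origin at the centre of the underside.
- petri_amber: bystander, to be left alone: petri dish with amber agar, 60 mm across, 13 mm high. Origin at the centre of the underside.
- reagent: bystander, to be left alone: reagent bottle with blue cap, 48 mm across, 100 mm high. Origin at the centre of the underside.
- specimen: bystander, to be left alone: specimen jar with yellow cap, 52 mm across, 60 mm high. Origin at the centre of the underside.
- timer: bystander, to be left alone: grey bench timer, 50 x 65 x 22 mm. Origin at the centre of the underside.
- beaker: bystander, to be left alone: glass beaker, 70 mm across, 90 mm high. Origin at the centre of the underside.
There are look-alikes about, which are no part of the job. Of the things shaped like the block, the aluminium one is meant. Leave any blue look-alike of the fresh0 alone.

How it is judged:
By the outcome, as a careful person would: the job done as asked, in the order asked, and still so for the second after the job is handed in, with the robot touching nothing.
Of used0, used1 only 1 to 2 are there at a start; the rules pass over those that are not, and their reading is None.
Of fresh0, fresh1, fresh2, fresh3 only 3 to 4 are there at a start; the rules pass over those that are not, and their reading is None.
At some moment in a run one of fresh0, fresh1, fresh2, fresh3 may be knocked a few centimetres aside while the robot is not near it.
It also fails if it takes over 210 s, if anything falls off the work surface, if the arm or the gripper's body presses on something with over 40 N, if the wrist force passes 120 N, or if a joint passes its speed limit or range.

## Working session

There is one attempt and no reset: what is moved stays moved. The work goes in short steps, Python scripts to look and compute and a tool call to move; the robot and the scene stay as the last step left them, time stands still between calls to the robot, and variables do not carry over. Pictures are saved under pics/ and viewed, at most 16 in all, crops included, and the job is handed in when it is done.

Besides the shell and the picture viewer there is one more tool, called after ">>>" by a JSON object that holds its "op" and its "data". servo_tool: Moves the arm, as the interface text tells. Its arguments: {"type":"object","properties":{"motion":{"type":"array"},"fingers":{"type":"number"},"grip_force":{"type":"number"}},"required":["motion"]}

```bash
mkdir -p pics; cat > h.py <<'E'
import numpy as np, cv2
from bench import manip
def KD(p):
    f=240/np.tan(np.radians(p["vfov"])/2)
    return np.array([[f,0,p["cx"]],[0,f,p["cy"]],[0,0,1.]]), np.array([p["k1"],0,0,0,0.])
def T_wc(p,st=None):
    T=np.eye(4)
    if "rvec" in p:
        R=cv2.Rodrigues(np.array(p["rvec"],float))[0]; T[:3,:3]=R.T; T[:3,3]=-R.T@np.array(p["tvec"]).ravel(); return T
    T[:3,:3]=np.array(st["eef_rot"]); T[:3,3]=st["position"]; return T@np.array(p["T_tool_cam"])
def cloud(p,st=None):
    K,D=KD(p); v,u=np.mgrid[0:480,0:640]
    uv=cv2.undistortPoints(np.stack([u,v],-1).reshape(-1,1,2).astype(float),K,D).reshape(480,640,2)
    d=p["depth"]; c=np.dstack([uv*d[...,None],d]); T=T_wc(p,st)
    X=c@T[:3,:3].T+T[:3,3]; X[d==0]=np.nan; return X
def save(n,img,s=1): cv2.imwrite("pics/"+n,cv2.resize(img,None,fx=s,fy=s,interpolation=cv2.INTER_CUBIC)[...,::-1])
def project(p,pts,st=None):
    K,D=KD(p);T=np.linalg.inv(T_wc(p,st))
    return cv2.projectPoints(np.array(pts,float).reshape(-1,1,3),cv2.Rodrigues(T[:3,:3])[0],T[:3,3],K,D)[0].reshape(-1,2)
E
python3 - <<'E'
from h import *
print(manip.tcp_to_grasp)
for n in ["top","scene"]:
    p=manip.camera(n); save(n+"0.png",p["img"]); print(n,T_wc(p)[:3,3],p["vfov"])
    if n=="top":
        np.save("top0.npy",cloud(p)); np.save("top0i.npy",p["img"])
        for k in ["unit","pin","lever","lever_post","mark","block","tub","fresh0","used0","reagent","beaker"]:
            for r in manip.search_frame(p,k): print(k,np.round(r["xyz"],3),round(r["confidence"],2),project(p,[r["xyz"]]).round()[0])
E
```

```text
0.0187
top [0.35403787 0.01097744 0.98571338] 53.72278229849536
unit [0.549 0.24  0.049] 0.66 [209. 233.]
unit [ 0.568 -0.359  0.025] 0.6 [498. 223.]
pin [0.548 0.241 0.078] 0.67 [206. 231.]
lever [0.58  0.264 0.063] 0.62 [197. 217.]
lever_post [0.582 0.263 0.061] 0.71 [197. 217.]
lever_post [0.422 0.039 0.005] 0.65 [310. 297.]
mark [ 0.577 -0.001  0.033] 0.62 [328. 220.]
mark [0.514 0.185 0.048] 0.57 [236. 250.]
mark [0.58  0.262 0.061] 0.42 [198. 217.]
block [ 0.25  -0.26   0.035] 0.8 [462. 380.]
block [ 0.617 -0.035  0.032] 0.74 [344. 201.]
block [ 0.566 -0.358  0.023] 0.49 [497. 224.]
tub [ 0.455 -0.199  0.022] 0.64 [426. 278.]
tub [0.423 0.036 0.005] 0.58 [311. 296.]
tub [ 0.613 -0.033  0.039] 0.56 [343. 202.]
fresh0 [ 0.565 -0.357  0.024] 0.85 [497. 224.]
fresh0 [ 0.422 -0.286  0.022] 0.83 [468. 293.]
fresh0 [ 0.454 -0.368  0.019] 0.72 [505. 277.]
fresh0 [ 0.573 -0.229  0.024] 0.71 [437. 222.]
fresh0 [ 0.619 -0.036  0.036] 0.69 [345. 200.]
fresh0 [ 0.454 -0.2    0.022] 0.59 [426. 279.]
used0 [0.578 0.    0.032] 0.64 [327. 220.]
used0 [ 0.621 -0.033  0.036] 0.6 [343. 199.]
used0 [0.58  0.264 0.064] 0.42 [197. 217.]
used0 [ 0.567 -0.354  0.024] 0.39 [495. 224.]
reagent [ 0.683 -0.347  0.069] 0.63 [495. 164.]
beaker [0.77  0.23  0.058] 0.83 [218. 130.]
scene [1.13951626 0.27241851 0.64793591] 55.63283215944776
```

View pics/top0.png

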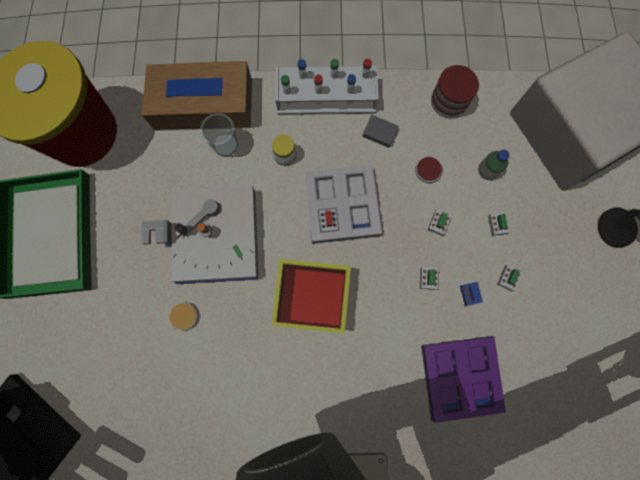

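View pics/scene0.png

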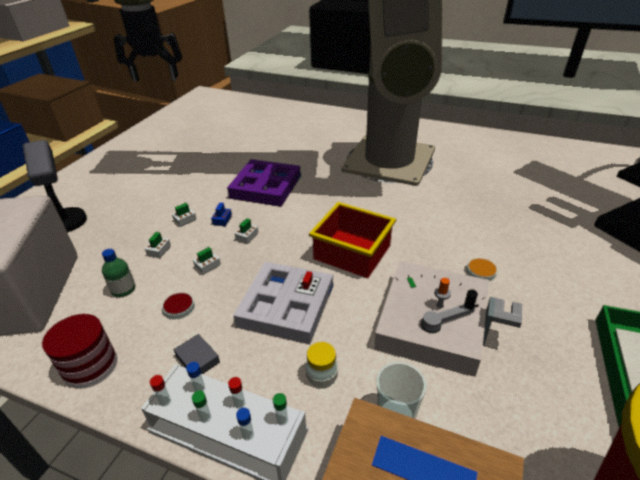

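The top view shows four fresh ones at about (439,222), (499,224), (430,278) and (510,278). There is a blue look-alike at (471,293) and one used at (328,219) in the aluminium block (343,203). The purple block (463,380) is a look-alike. I'll move up for wrist views, starting above the fresh cartridges and the block.

>>> {"op": "servo_tool", "data": {"motion": [[[0.2, 0.3, 0.5], 0], [[0.2, 0.5, 0.5], 0], [[0.3, 0.5, 0.5], 0], [[0.4, 0.5, 0.3], 0], [[0.4, 0.4, 0.2], 0], [[0.4, 0.2, 0], 0], [[0, 0, 0], 0], [[0, 0, 0], 0], [[0, 0, 0], 0]], "fingers": 0}}

```text
time_s: 1.78
position: [0.4221, -0.3304, 0.3727]
eef_rot: [[0.913, 0.409, -0.0], [0.409, -0.913, 0.0], [-0.0, -0.0, -1.0]]
force: [-0.1, -0.2, -0.0]
opening: 0.0852
finger_force: 0.0
```

```bash
python3 - <<'E'
from h import *
st=manip.observe(); p=manip.camera("wrist"); X=cloud(p,st); print(st["position"],np.round(st["eef_rot"],3),np.round(p["T_tool_cam"],3),p["vfov"],st["time_s"])
save("w1.png",p["img"]); np.savez("w1.npz",X=X,img=p["img"])
for uv in [(0,0),(639,0),(0,479),(639,479),(320,240)]: print(uv,X[uv[1],uv[0]].round(3))
for k in ["fresh0","used0"]:
    for r in manip.search_frame(p,k): print(k,np.round(r["xyz"],3),round(r["confidence"],2),project(p,[r["xyz"]],st).round()[0])
E
```

```text
[ 0.42213295 -0.33044434  0.37269893] [[ 0.913  0.409 -0.   ]
 [ 0.409 -0.913  0.   ]
 [-0.    -0.    -1.   ]] [[-0.    -0.952 -0.307  0.079]
 [ 1.    -0.    -0.     0.001]
 [-0.    -0.307  0.952 -0.181]
 [ 0.     0.     0.     1.   ]] 71.88379854339672 1.775
(0, 0) [0.49  0.189 0.044]
(639, 0) [ 0.78  -0.565  0.159]
(0, 479) [ 0.407 -0.267  0.509]
(639, 479) [ 0.461 -0.389  0.509]
(320, 240) [ 0.336 -0.381 -0.001]
fresh0 [ 0.454 -0.374  0.02 ] 0.97 [347. 178.]
fresh0 [ 0.568 -0.362  0.019] 0.94 [372. 106.]
fresh0 [ 0.428 -0.289  0.022] 0.93 [291. 171.]
fresh0 [ 0.457 -0.21   0.022] 0.76 [252. 133.]
fresh0 [ 0.556 -0.061  0.036] 0.67 [176.  22.]
fresh0 [ 0.573 -0.24   0.022] 0.58 [300.  66.]
fresh0 [ 0.561 -0.008  0.034] 0.29 [143.   3.]
used0 [ 0.558 -0.01   0.034] 0.74 [144.   6.]
used0 [ 0.56  -0.055  0.032] 0.29 [175.  18.]
```

View pics/w1.png

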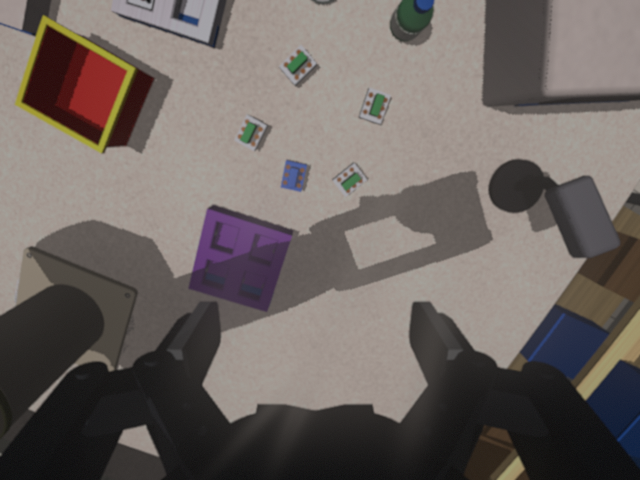

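Wrist view 1: fresh ribs at (299,65), (376,105), (252,133) and (350,178). The blue look-alike is at (294,175) and the purple block at (243,257). Next I look over the block.

>>> {"op": "servo_tool", "data": {"motion": [[[0.3, 0.35, -0.1], -0.1], [[0.4, 0.4, -0.1], -0.2], [[0.5, 0.5, -0.1], -0.2], [[0.5, 0.5, -0.1], -0.2], [[0.5, 0.5, -0.1], -0.1], [[0.3, 0.5, -0.1], 0], [[0.1, 0.2, -0.1], 0], [[0, 0, 0], 0], [[0, 0, 0], 0], [[0, 0, 0], 0]]}}

```text
time_s: 3.18
position: [0.664, -0.0553, 0.3077]
eef_rot: [[1.0, 0.002, 0.001], [0.002, -1.0, -0.001], [0.001, 0.001, -1.0]]
force: [0.0, -0.1, 0.6]
opening: 0.0855
finger_force: 0.0
```

```bash
python3 - <<'E'
from h import *
st=manip.observe(); p=manip.camera("wrist"); X=cloud(p,st); print(st["position"],np.round(st["eef_rot"],3),st["time_s"])
save("w2.png",p["img"]); np.savez("w2.npz",X=X,img=p["img"])
for k in ["block","pocket0","used0","fresh0","tub"]:
    for r in manip.search_frame(p,k): print(k,np.round(r["xyz"],3),round(r["confidence"],2),project(p,[r["xyz"]],st).round()[0])
E
```

```text
[ 0.66402479 -0.05525162  0.30765747] [[ 1.     0.002  0.001]
 [ 0.002 -1.    -0.001]
 [ 0.001  0.001 -1.   ]] 3.175
block [ 0.318 -0.213  0.023] 0.95 [403. 390.]
block [ 0.63  -0.032  0.035] 0.73 [297. 218.]
pocket0 [ 0.627 -0.035  0.034] 0.98 [299. 220.]
pocket0 [ 0.315 -0.212  0.026] 0.83 [403. 392.]
used0 [ 0.581 -0.004  0.034] 0.8 [278. 251.]
used0 [0.517 0.184 0.05 ] 0.56 [154. 295.]
fresh0 [ 0.58  -0.232  0.023] 0.84 [432. 249.]
fresh0 [ 0.573 -0.36   0.022] 0.84 [512. 253.]
fresh0 [ 0.456 -0.369  0.021] 0.69 [504. 320.]
fresh0 [ 0.464 -0.2    0.022] 0.56 [404. 317.]
tub [0.394 0.034 0.032] 0.91 [259. 357.]
```

View pics/w2.png

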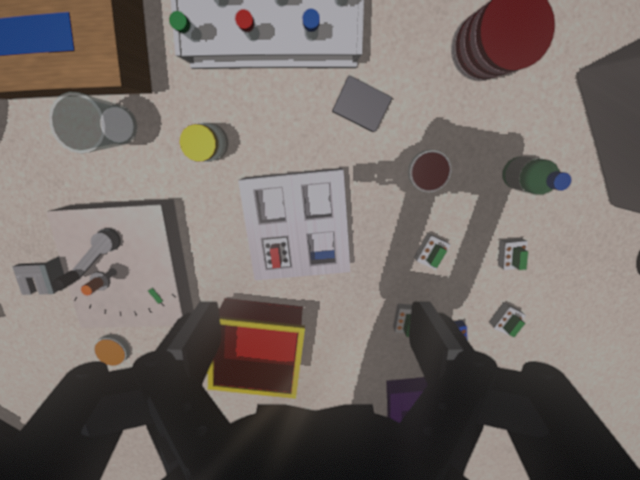

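Wrist view 2: the aluminium block is centred at (297,222), with the used red rib at (276,257). One empty pocket at (322,247) has something blue inside, which I'll check by depth. Next is the unit.

>>> {"op": "servo_tool", "data": {"motion": [[[-0.1, 0.4, 0], 0], [[-0.1, 0.5, 0], 0], [[-0.1, 0.5, 0], 0], [[-0.1, 0.5, 0], 0], [[-0.1, 0.5, 0], 0], [[-0.1, 0.4, 0], 0], [[0, 0, 0], 0], [[0, 0, 0], 0], [[0, 0, 0], 0]]}}

```text
time_s: 4.6
position: [0.6046, 0.2253, 0.3066]
eef_rot: [[1.0, 0.003, 0.0], [0.003, -1.0, -0.0], [0.0, 0.0, -1.0]]
force: [-0.2, -0.3, -0.3]
opening: 0.0851
finger_force: 0.0
```

```bash
cat > m1.py <<'E'
from h import *
d=np.load("w2.npz"); X=d["X"]; img=d["img"]
def rect(X,zl,zh,box,tag):
    m=(X[...,2]>zl)&(X[...,2]<zh)&(X[...,0]>box[0])&(X[...,0]<box[1])&(X[...,1]>box[2])&(X[...,1]<box[3])
    pts=X[m][:,:2]; r=cv2.minAreaRect((pts*1000).astype(np.float32)); print(tag,m.sum(),np.round(r,1) if 0 else r, "z",np.median(X[m][:,2]).round(4)); return m
rect(X,.028,.040,(.52,.71,-.13,.05),"block")
for u,v in [(276,205),(322,205),(322,238),(322,255),(276,240),(276,257)]: print((u,v),X[v,u].round(3),img[v,u])
st=manip.observe(); p=manip.camera("wrist"); X=cloud(p,st); print(st["position"],st["time_s"])
save("w3.png",p["img"]); np.savez("w3.npz",X=X,img=p["img"])
rect(X,.041,.0485,(.42,.67,.12,.36),"unit"); rect(X,.070,.080,(.48,.62,.30,.42),"bracket")
h=cv2.cvtColor(p["img"],cv2.COLOR_RGB2HSV)
hm=lambda a,b:(h[...,0]>=a)&(h[...,0]<=b)&(h[...,1]>110)&(h[...,2]>50)
for n,m,zl,zh in [("mark",hm(45,85),.04,.05),("pin",hm(3,17),.06,.13)]:
    m=m&(X[...,2]>zl)&(X[...,2]<zh)&(X[...,1]>.1); P=X[m]; v,u=np.where(m)
    print(n,m.sum(),np.median(P,0).round(4),P.min(0).round(3),P.max(0).round(3),u.mean(),v.mean()); 
    if n=="mark": print(cv2.minAreaRect((P[:,:2]*1000).astype(np.float32)))
for k in ["unit","pin","notch","lever","lever_post","mark"]:
    for r in manip.search_frame(p,k): print(k,np.round(r["xyz"],3),round(r["confidence"],2),project(p,[r["xyz"]],st).round()[0])
E
python3 m1.py
```

```text
block 7617 ((616.543701171875, -29.97303009033203), (150.95327758789062, 144.9650421142578), 5.493053436279297) z 0.0336
(276, 205) [ 0.644 -0.     0.011] [167 165 169]
(322, 205) [ 0.645 -0.067  0.011] [167 164 170]
(322, 238) [ 0.594 -0.068  0.011] [168 163 171]
(322, 255) [ 0.567 -0.068  0.014] [ 65  79 113]
(276, 240) [ 0.598 -0.001  0.035] [167 165 170]
(276, 257) [ 0.58  -0.003  0.056] [150  71  70]
[0.60463944 0.22533628 0.30657417] 4.6
unit 14455 ((553.2518920898438, 240.26219177246094), (191.1514892578125, 178.55477905273438), 2.6723859310150146) z 0.0447
bracket 1162 ((550.60595703125, 346.9356994628906), (45.86056900024414, 51.52930450439453), 2.8197076320648193) z 0.0746
mark 213 [0.6788 0.5342 0.0405] [0.427 0.512 0.04 ] [0.697 0.71  0.042] 68.08450704225352 165.58215962441315
((562.2884521484375, 616.6656494140625), (256.9870300292969, 195.9742889404297), 4.471474647521973)
pin 5349 [0.8121 0.2778 0.0797] [0.391 0.105 0.065] [0.827 0.389 0.109] 264.85642176107683 17.788745559917743
unit [0.564 0.247 0.044] 0.61 [298. 225.]
pin [0.554 0.242 0.081] 0.82 [301. 240.]
notch [0.565 0.245 0.044] 0.92 [299. 224.]
lever [0.587 0.261 0.063] 0.68 [286. 212.]
lever_post [0.586 0.261 0.066] 0.89 [287. 213.]
mark [0.387 0.3   0.012] 0.32 [268. 323.]
```

View pics/w3.png

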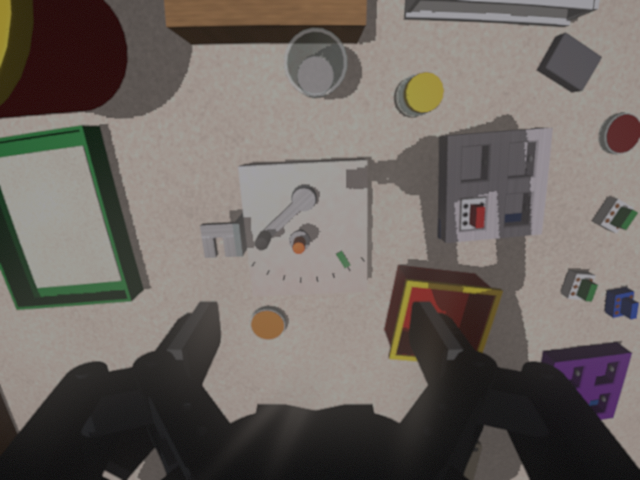

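Wrist view 3: pin grip at (299,243), lever from pivot (305,197) to post (264,240), mark at (343,260) and bracket slot near (212,240), opening downwards (-x). I'll refine these positions with boxed masks and an enlarged crop.

```bash
python3 - <<'E'
from h import *
d=np.load("w3.npz"); X=d["X"]; img=d["img"]; h=cv2.cvtColor(img,cv2.COLOR_RGB2HSV).astype(int)
inb=lambda a,b,c,e:(X[...,0]>a)&(X[...,0]<b)&(X[...,1]>c)&(X[...,1]<e)
def rep(n,m):
    P=X[m]; v,u=np.where(m); print(n,m.sum(),"med",np.median(P,0).round(4),"min",P.min(0).round(4),"max",P.max(0).round(4),"px",u.mean().round(1),v.mean().round(1)); return P
m=inb(.45,.66,.14,.33)&(h[...,0]>45)&(h[...,0]<90)&(h[...,1]>60)
P=rep("mark",m); print(cv2.minAreaRect((P[:,:2]*1000).astype(np.float32)))
m=inb(.45,.66,.14,.33)&(h[...,0]<20)&(h[...,1]>110); P=rep("grip",m); rep("griptop",m&(X[...,2]>.103))
P=rep("post+", inb(.45,.66,.14,.33)&(X[...,2]>.085)&(h[...,2]<70)); 
m=inb(.50,.66,.14,.33)&(X[...,2]>.048)&(X[...,2]<.072)&(X[...,0]+0*X[...,1]>.565); P=rep("lever",m); print(cv2.minAreaRect((P[:,:2]*1000).astype(np.float32)))
m=inb(.50,.66,.14,.33)&(X[...,2]>.052)&(X[...,0]>.6);rep("disc",m)
# unit edges: fraction rows
m=(X[...,2]>.043)&(X[...,2]<.047)&inb(.45,.66,.13,.36)
a=np.radians(2.67);R=np.array([[np.cos(a),-np.sin(a)],[np.sin(a),np.cos(a)]]); q=(X[m][:,:2]-[.553,.236])@R
hy=np.histogram(q[:,1],np.arange(-.1,.12,.004)); print([(round(e*1000),c) for c,e in zip(*hy) if c]); print(np.percentile(q,[.3,99.7],axis=0))
m=(X[...,2]>.070)&(X[...,2]<.080)&inb(.48,.62,.30,.42); q=(X[m][:,:2]-[.553,.236])@R
g=np.zeros((36,36),int); np.add.at(g,tuple(np.clip(((q-[-.04,.08])/.002).astype(int),0,35).T),1)
for r in g[::-1]: print("".join("#" if c else "." for c in r[::-1]))
save("w3c.png",img[140:300,190:390],4)
E
```

```text
mark 77 med [0.5153 0.1835 0.046 ] min [0.504  0.1762 0.0444] max [0.5248 0.192  0.0478] px 342.5 258.6
((514.0730590820312, 183.40731811523438), (23.397377014160156, 7.8789262771606445), 34.67657470703125)
grip 147 med [0.5554 0.2417 0.107 ] min [0.5461 0.168  0.1042] max [0.617  0.2503 0.3975] px 336.0 267.7
griptop 147 med [0.5554 0.2417 0.107 ] min [0.5461 0.168  0.1042] max [0.617  0.2503 0.3975] px 336.0 267.7
post+ 56403 med [0.6165 0.2227 0.4252] min [0.5903 0.1497 0.3575] max [0.6266 0.2984 0.4462] px 317.2 420.8
lever 928 med [0.5954 0.2483 0.064 ] min [0.5652 0.2222 0.0481] max [0.62   0.3296 0.0718] px 292.4 206.1
((584.3602905273438, 272.3627014160156), (35.855865478515625, 111.1024169921875), 28.014780044555664)
disc 53960 med [0.6167 0.2244 0.4259] min [0.6    0.1497 0.052 ] max [0.6266 0.299  0.4462] px 315.8 416.5
[(-88, np.int64(11)), (-84, np.int64(380)), (-80, np.int64(386)), (-76, np.int64(386)), (-72, np.int64(358)), (-68, np.int64(362)), (-64, np.int64(376)), (-60, np.int64(370)), (-56, np.int64(367)), (-52, np.int64(366)), (-48, np.int64(382)), (-44, np.int64(
[... 1408 characters left out ...]
......########.....#############..
.......#########.....#############..
........########.....#############..
........########......############..
........########.....#############..
.......#########.....#############..
........########......############..
........########.....#############..
........########.....#############..
..............................#.....
....................................
....................................
....................................
....................................
....................................
....................................
....................................
....................................
....................................
```

View pics/w3c.png

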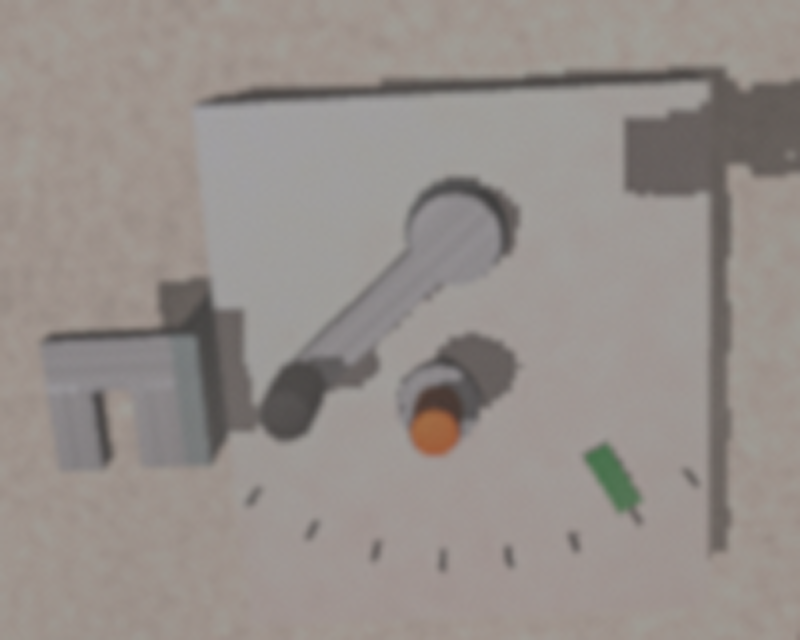

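The crop shows the grip top at (435,432), the post top at (287,415), the pivot disc at (458,232) and the mark at (612,478). The bracket slot opens downwards (-x) at (120,430). I'll ray-intersect these at their known heights.

```bash
cat >> h.py <<'E'
def ray(p,uv,z,st=None):
    K,D=KD(p); q=cv2.undistortPoints(np.array(uv,float).reshape(1,1,2),K,D).ravel(); T=T_wc(p,st)
    d=T[:3,:3]@np.array([q[0],q[1],1]); o=T[:3,3]; return o+d*(z-o[2])/d[2]
E
python3 - <<'E'
from h import *
st=manip.observe(); p=manip.camera("wrist"); X=cloud(p,st)
c=lambda u,v:(190+u/4-.4,140+v/4-.4)
print("pivotz",X[197,304].round(4))
for n,uv,z in [("grip",c(435,432),.107),("post",c(287,415),.097),("pivot",c(458,232),X[197,304,2]),("mark",c(612,478),.045),("mk_in",c(596,449),.045),("mk_out",c(629,509),.045),("slot open L",c(104,466),.075),("slot open R",c(137,466),.075),("slot closed",c(121,391),.075),("brTL",c(43,337),.075),("brBL",c(60,468),.075)]:
    print(n,ray(p,uv,z,st).round(4))
E
```

```text
pivotz [0.6061 0.2386 0.0638]
grip [0.5519 0.2445 0.107 ]
post [0.5539 0.291  0.097 ]
pivot [0.6053 0.2385 0.0638]
mark [0.5133 0.1846 0.045 ]
mk_in [0.5243 0.1906 0.045 ]
mk_out [0.5013 0.1781 0.045 ]
slot open L [0.5285 0.3569 0.075 ]
slot open R [0.5286 0.3458 0.075 ]
slot closed [0.5547 0.3489 0.075 ]
brTL [0.573  0.3729 0.075 ]
brBL [0.5277 0.3718 0.075 ]
```

Everything agrees with the bore and unit geometry: grip at (0.5519, 0.2445), notch at (0.547, 0.3514). I go above the pin, turned 45° to keep the fingers off the lever post.

>>> {"op": "servo_tool", "data": {"motion": [[[-0.1, 0.05, -0.3], 0.3], [[-0.1, 0.05, -0.3], 0.3], [[-0.1, 0.05, -0.3], 0.3], [[-0.1, 0.04, -0.3], 0.3], [[-0.12, 0, -0.3], 0.3], [[0, 0, 0], 0], [[0, 0, 0], 0], [[0, 0, 0], 0]], "fingers": 0.45}}

```text
time_s: 6.0
position: [0.5539, 0.2458, 0.1588]
eef_rot: [[0.706, 0.708, 0.003], [0.708, -0.706, 0.001], [0.003, 0.002, -1.0]]
force: [-0.6, -0.4, 0.5]
opening: 0.0471
finger_force: 0.0
```

>>> {"op": "servo_tool", "data": {"motion": [[[-0.015, -0.01, -0.2], 0], [[0, 0, -0.2], 0], [[0, 0, -0.2], 0], [[0, 0, -0.15], 0], [[0, 0, 0], 0], [[0, 0, 0], 0], [[0, 0, 0], 0]]}}

```text
time_s: 6.88
position: [0.5516, 0.2448, 0.0827]
eef_rot: [[0.704, 0.71, 0.002], [0.71, -0.704, 0.001], [0.002, 0.001, -1.0]]
force: [0.3, 0.7, 0.1]
opening: 0.0468
finger_force: 0.0
```

>>> {"op": "servo_tool", "data": {"motion": [[[0, 0, 0], 0], [[0, 0, 0], 0], [[0, 0, 0], 0], [[0, 0, 0], 0], [[0, 0, 0], 0], [[0, 0, 0], 0]], "fingers": 1, "grip_force": 40}}

```text
time_s: 7.62
position: [0.5507, 0.2445, 0.0815]
eef_rot: [[0.704, 0.71, -0.0], [0.71, -0.704, -0.0], [-0.0, -0.0, -1.0]]
force: [0.3, 0.5, -0.9]
opening: -0.0001
finger_force: 0.0
```

The fingers shut on nothing, so I open them, rise and look.

>>> {"op": "servo_tool", "data": {"motion": [[[0, 0, 0], 0], [[0, 0, 0], 0], [[0, 0, 0], 0], [[0, 0, 0.3], 0], [[0, 0, 0.5], 0], [[0, 0, 0.4], 0], [[0, 0, 0], 0], [[0, 0, 0], 0], [[0, 0, 0], 0]], "fingers": 0.45}}

```text
time_s: 8.75
position: [0.5498, 0.2441, 0.1996]
eef_rot: [[0.704, 0.71, -0.003], [0.71, -0.704, -0.001], [-0.003, -0.001, -1.0]]
force: [-0.6, 0.6, -0.3]
opening: 0.047
finger_force: 0.0
```

```bash
python3 - <<'E'
from h import *
st=manip.observe(); p=manip.camera("wrist"); X=cloud(p,st); print(st["position"],st["time_s"])
q=manip.camera("top")
save("w4.png",np.hstack([p["img"],cv2.resize(q["img"][160:300,140:280],(480,480),interpolation=cv2.INTER_CUBIC)]),.7)
for k,P,s in [("pin",p,st),("pin",q,None)]:
    for r in manip.search_frame(P,k): print(k,np.round(r["xyz"],3),round(r["confidence"],2),project(P,[r["xyz"]],s).round()[0])
E
```

```text
[0.54980434 0.24414615 0.19962965] 8.75
pin [0.557 0.247 0.077] 0.95 [317. 213.]
pin [ 0.69  -0.208  0.016] 0.55 [611. 364.]
pin [0.549 0.239 0.078] 0.62 [206. 231.]
```

View pics/w4.png

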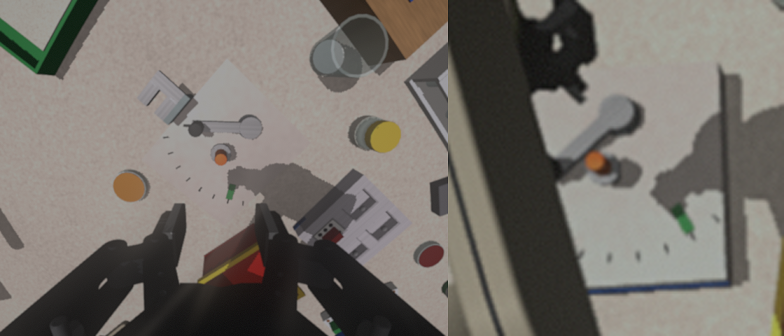

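```bash
python3 - <<'E'
from h import *
st=manip.observe(); p=manip.camera("wrist"); X=cloud(p,st); img=p["img"]; h=cv2.cvtColor(img,cv2.COLOR_RGB2HSV).astype(int)
m=(h[...,0]<20)&(h[...,1]>130)&(h[...,2]>90); m[:180]=0;m[260:]=0;m[:,:280]=0;m[:,350:]=0
v,u=np.where(m); print(m.sum(),u.mean(),v.mean(),v.min(),v.max(),np.median(X[m],0).round(4),X[m].min(0).round(3),X[m].max(0).round(3))
print("ray",ray(p,(u.mean(),v.mean()),.107,st).round(4)," proj of (tcp,.107)",project(p,[[st["position"][0],st["position"][1],.107],[.5519,.2445,.107],[.5519,.2445,.09]],st))
print(np.round(p["T_tool_cam"],4), p["k1"],p["cx"],p["cy"])
E
```

```text
208 314.8317307692308 227.4903846153846 220 235 [0.5521 0.2445 0.1066] [0.545 0.238 0.105] [0.559 0.251 0.109]
ray [0.5522 0.2445 0.107 ]  proj of (tcp,.107) [[313.40372517 229.13476069]
 [314.59658928 227.73784039]
 [314.60711012 222.66108002]]
[[-5.000e-04 -9.518e-01 -3.068e-01  7.810e-02]
 [ 1.000e+00 -5.000e-04 -2.000e-04  1.100e-03]
 [ 0.000e+00 -3.068e-01  9.518e-01 -1.805e-01]
 [ 0.000e+00  0.000e+00  0.000e+00  1.000e+00]] -0.05585321716522195 314.53577443141893 240.6101725376428
```

```bash
python3 - <<'E'
from h import *
st=manip.observe(); p=manip.camera("wrist"); X=cloud(p,st)
R=np.array(st["eef_rot"]); Y=(X-np.array(st["position"]))@R
m=(p["depth"]>0)&(p["depth"]<.26); P=Y[m]; v,u=np.where(m)
for s in (-1,1):
    k=(np.sign(P[:,1])==s)&(abs(P[:,1])<.08)
    for lo in np.arange(-.08,.03,.01):
        j=k&(P[:,2]>lo)&(P[:,2]<=lo+.01)
        if j.sum()>5: print(s,lo.round(2),j.sum(),"x",P[j,0].min().round(3),P[j,0].max().round(3),"|y|",abs(P[j,1]).min().round(3),abs(P[j,1]).max().round(3))
E
```

```text
-1 -0.08 777 x -0.012 0.012 |y| 0.022 0.036
-1 -0.07 598 x -0.012 0.011 |y| 0.022 0.036
-1 -0.06 494 x -0.011 0.011 |y| 0.022 0.036
-1 -0.05 253 x -0.012 0.011 |y| 0.022 0.035
1 -0.08 752 x -0.012 0.012 |y| 0.024 0.038
1 -0.07 612 x -0.012 0.011 |y| 0.024 0.038
1 -0.06 501 x -0.011 0.011 |y| 0.024 0.038
1 -0.05 251 x -0.012 0.011 |y| 0.024 0.037
```

>>> {"op": "servo_tool", "data": {"motion": [[[0.02, 0, -0.2], 0], [[0, 0, -0.4], 0], [[0, 0, -0.4], 0], [[0, 0, -0.2], 0], [[0, 0, 0], 0], [[0, 0, 0], 0]], "fingers": 0.65}}

```text
time_s: 9.8
position: [0.5539, 0.2449, 0.0832]
eef_rot: [[0.704, 0.71, 0.002], [0.71, -0.704, 0.001], [0.002, 0.001, -1.0]]
force: [-0.2, 0.4, 0.6]
opening: 0.0301
finger_force: 0.0
```

```bash
python3 - <<'E'
from h import *
st=manip.observe(); p=manip.camera("wrist"); X=cloud(p,st); print(st["position"],st["opening"])
R=np.array(st["eef_rot"]); Y=(X-np.array(st["position"]))@R
m=(p["depth"]>0)&(p["depth"]<.26)&(abs(Y[...,0])<.014)&(abs(Y[...,1])<.06)
for s in (-1,1):
    k=m&(np.sign(Y[...,1])==s)&(abs(Y[...,1])>.012); print(s,np.sort(Y[k][:,2])[-200::30].round(4), X[k][:,2].min())
q=manip.camera("scene"); save("s5.png",q["img"][200:400,330:560],3)
save("w5.png",p["img"],1)
E
```

```text
[0.5539007  0.24490599 0.08321277] 0.030082195919128567
-1 [0.0394 0.0394 0.0394 0.0395 0.0396 0.0397 0.04  ] 0.042715320110241595
1 [0.0394 0.0395 0.0395 0.0396 0.0397 0.0399 0.0401] 0.04260305542519616
```

View pics/s5.png

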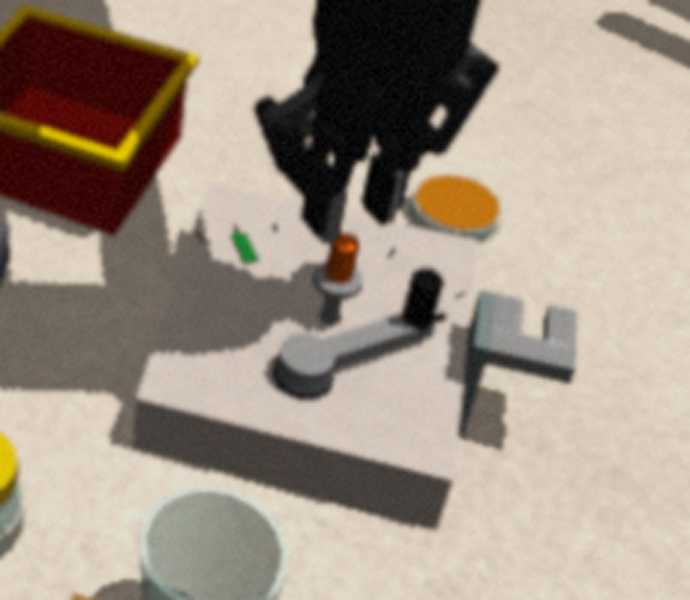

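```bash
python3 - <<'E'
from h import *
st=manip.observe(); q=manip.camera("scene"); p=manip.camera("wrist"); X=cloud(p,st)
R=np.array(st["eef_rot"]); x0=np.array(st["position"])
for z in [.083,.10,.12,.13]: print(z,(project(q,[[x0[0],x0[1],z]])[0]-[330,200])*3)
Y=(X-x0)@R
for s in (-1,1):
    k=(p["depth"]>0)&(abs(Y[...,0])<.014)&(Y[...,1]*s>.0135)&(Y[...,1]*s<.03)&(X[...,2]>.085); z=np.sort(X[k][:,2]); print(s,z[:5],z[100])
Xs=cloud(q)  # finger points seen by scene
k=(np.linalg.norm(Xs[...,:2]-x0[:2],axis=-1)<.045)&(q["img"].sum(-1)<120)&(Xs[...,2]>.085); v,u=np.where(k); z=Xs[k][:,2]; o=np.argsort(z)[:200:20]
print(np.c_[(u[o]-330)*3,(v[o]-200)*3,Xs[k][o]].round(3))
E
```

```text
0.083 [337.60564329 272.36739178]
0.1 [342.12782262 251.11938173]
0.12 [347.62297122 225.34518922]
0.13 [350.44458087 212.13012948]
-1 [0.12188476 0.12198313 0.12211648 0.12245559 0.12261431] 0.128902471574688
1 [0.12136949 0.12183618 0.12197555 0.12218529 0.12288411] 0.12918493252195146
[[3.27e+02 2.70e+02 5.57e-01 2.39e-01 8.50e-02]
 [4.17e+02 2.91e+02 5.61e-01 2.89e-01 9.10e-02]
 [3.33e+02 2.58e+02 5.57e-01 2.41e-01 9.60e-02]
 [3.81e+02 2.19e+02 5.49e-01 2.61e-01 1.26e-01]
 [3.69e+02 1.98e+02 5.40e-01 2.52e-01 1.31e-01]
 [3.06e+02 2.16e+02 5.70e-01 2.23e-01 1.33e-01]
 [3.84e+02 2.07e+02 5.51e-01 2.61e-01 1.36e-01]
 [3.27e+02 2.19e+02 5.75e-01 2.35e-01 1.39e-01]
 [3.18e+02 2.19e+02 5.79e-01 2.31e-01 1.42e-01]
 [3.09e+02 2.04e+02 5.72e-01 2.24e-01 1.44e-01]]
```

Both cameras put the fingertips about 38 mm behind the reported TCP at this opening. I allow for that offset and descend on the pin in steps.

>>> {"op": "servo_tool", "data": {"motion": [[[-0.015, 0, -0.15], 0], [[0, 0, -0.15], 0], [[0, 0, -0.05], 0], [[0, 0, 0], 0], [[0, 0, 0], 0], [[0, 0, 0], 0]]}}

```text
time_s: 10.75
position: [0.5517, 0.2447, 0.0472]
eef_rot: [[0.704, 0.71, 0.001], [0.71, -0.704, 0.0], [0.001, 0.0, -1.0]]
force: [-0.8, -0.4, 0.1]
opening: 0.0299
finger_force: 0.0
```

>>> {"op": "servo_tool", "data": {"motion": [[[0, 0, 0], 0], [[0, 0, 0], 0], [[0, 0, 0], 0], [[0, 0, 0], 0], [[0, 0, 0], 0]], "fingers": 1, "grip_force": 40}}

```text
time_s: 11.38
position: [0.5517, 0.2447, 0.0471]
eef_rot: [[0.704, 0.71, 0.001], [0.71, -0.704, 0.0], [0.001, 0.0, -1.0]]
force: [-0.6, 1.1, 5.7]
opening: 0.0141
finger_force: 39.0
```

Gripped, with an opening of 14 mm. I lift it, go round the post on the -x side and turn back, to stand in front of the slot.

>>> {"op": "servo_tool", "data": {"motion": [[[0, 0, 0.1], 0], [[0, 0, 0.2], 0], [[0, 0, 0.25], 0], [[-0.1, 0, 0.05], 0], [[-0.2, 0.1, 0], -0.3], [[-0.17, 0.25, 0], -0.3], [[0, 0.3, 0], -0.3], [[0, 0.3, 0], -0.3], [[0, 0.12, 0], -0.3], [[0, 0, 0], 0], [[0, 0, 0], 0], [[0, 0, 0], 0]]}}

```text
time_s: 12.88
position: [0.5042, 0.3507, 0.1065]
eef_rot: [[1.0, 0.005, -0.0], [0.005, -1.0, -0.0], [-0.0, 0.0, -1.0]]
force: [-0.3, 0.4, -0.6]
opening: 0.0143
finger_force: 39.1
```

```bash
python3 - <<'E'
from h import *
st=manip.observe(); p=manip.camera("wrist"); X=cloud(p,st); print(st["position"],st["opening"],st["time_s"])
c=project(p,[[.547,.3514,.075]],st)[0].astype(int); print(c)
save("w6.png",p["img"][max(0,c[1]-90):c[1]+110,c[0]-110:c[0]+110],3)
q=manip.camera("scene"); c=project(q,[[.53,.3514,.075]])[0].astype(int); print(c); save("s6.png",q["img"][c[1]-90:c[1]+90,c[0]-80:c[0]+100],3)
E
```

```text
[0.50422454 0.35073547 0.10648216] 0.014297791223404474 12.875
[312 193]
[508 301]
```

View pics/w6.png

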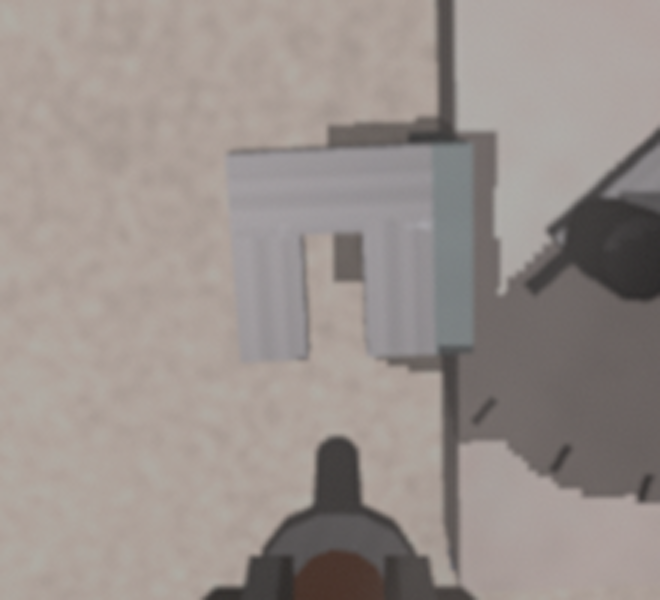

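```bash
python3 - <<'E'
from h import *
st=manip.observe(); p=manip.camera("wrist"); 
f=lambda a,b:(202+a/3-.33,103+b/3-.33)
for n,uv,z in [("closed",f(335,234),.075),("mouth",f(339,358),.075),("tip",f(338,443),.0743),("BL",f(242,360),.075),("BR",f(437,356),.075),("TL",f(228,152),.075),("TR",f(434,144),.075)]: print(n,ray(p,uv,z,st).round(4))
E
```

```text
closed [0.5551 0.3508 0.075 ]
mouth [0.5279 0.3498 0.075 ]
tip [0.5078 0.35   0.0743]
BL [0.5274 0.3712 0.075 ]
BR [0.5285 0.3282 0.075 ]
TL [0.5721 0.373  0.075 ]
TR [0.5738 0.3303 0.075 ]
```

The pin is aligned with the slot: mouth y 0.3498, closed end (0.5551, 0.3508), tip y 0.350. I lower it so the collar sits about 2.5 mm above the bracket, then slide it in.

>>> {"op": "servo_tool", "data": {"motion": [[[0, -0.005, -0.15], 0], [[0, 0, -0.2], 0], [[0, 0, -0.15], 0], [[0, 0, -0.045], 0], [[0, 0, 0], 0], [[0.1, 0, 0], 0], [[0.12, 0.002, 0], 0], [[0.12, 0.003, 0], 0], [[0.09, 0.003, 0], 0], [[0, 0, 0], 0], [[0, 0, 0], 0]]}}

```text
time_s: 14.4
position: [0.547, 0.3517, 0.0518]
eef_rot: [[1.0, 0.004, -0.001], [0.004, -1.0, -0.0], [-0.001, 0.0, -1.0]]
force: [-0.3, 0.1, -0.6]
opening: 0.0143
finger_force: 39.1
```

>>> {"op": "servo_tool", "data": {"motion": [[[0, -0.005, -0.01], 0], [[0, 0, -0.015], 0], [[0, 0, 0], 0], [[0, 0, 0], 0], [[0, 0, 0], 0]]}}

```text
time_s: 15.02
position: [0.5473, 0.3513, 0.0496]
eef_rot: [[1.0, 0.004, 0.0], [0.004, -1.0, 0.0], [0.0, -0.0, -1.0]]
force: [-0.2, 1.2, -0.1]
opening: 0.0146
finger_force: 39.2
```

>>> {"op": "servo_tool", "data": {"motion": [[[0, 0, -0.006], 0], [[0, 0, 0], 0], [[0, 0, 0], 0]]}}

```text
time_s: 15.4
position: [0.5474, 0.3514, 0.0493]
eef_rot: [[1.0, 0.004, 0.0], [0.004, -1.0, 0.0], [0.0, -0.0, -1.0]]
force: [-1.1, -0.6, 2.5]
opening: 0.0144
finger_force: 39.4
```

>>> {"op": "servo_tool", "data": {"motion": [[[0, 0, 0], 0], [[0, 0, 0], 0], [[0, 0, 0], 0], [[0, 0, 0], 0], [[0, 0, 0.2], 0], [[0, 0, 0.4], 0], [[0, 0, 0.5], 0], [[0, 0, 0.5], 0], [[0, 0, 0], 0], [[0, 0, 0], 0]], "fingers": 0.5}}

```text
time_s: 16.65
position: [0.5475, 0.3515, 0.2101]
eef_rot: [[1.0, 0.004, 0.001], [0.004, -1.0, 0.001], [0.001, -0.001, -1.0]]
force: [0.2, 0.1, -0.9]
opening: 0.0424
finger_force: 0.0
```

```bash
python3 - <<'E'
from h import *
st=manip.observe(); p=manip.camera("wrist"); X=cloud(p,st); print(st["position"],st["opening"],st["time_s"])
c=project(p,[[.547,.3514,.075]],st)[0].astype(int); print(c)
save("w7.png",p["img"][max(0,c[1]-60):c[1]+70,c[0]-90:c[0]+80],3)
h=cv2.cvtColor(p["img"],cv2.COLOR_RGB2HSV).astype(int)
m=(np.linalg.norm(X[...,:2]-[.5473,.351],axis=-1)<.03)&(h[...,0]<20)&(h[...,1]>130)&(X[...,2]<.13); print(m.sum(),np.median(X[m],0).round(4),X[m].max(0).round(4))
E
```

```text
[0.54748494 0.35145475 0.21012284] 0.04241606968832283 16.65
[313 219]
195 [0.5484 0.3501 0.1087] [0.5549 0.3571 0.1106]
```

View pics/w7.png

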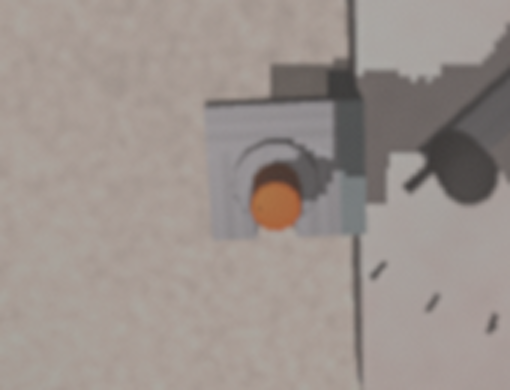

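The pin hangs upright by its collar, its top at 0.109 as expected. Next is the used cartridge.

>>> {"op": "servo_tool", "data": {"motion": [[[0, -0.3, 0], 0.06], [[0.1, -0.5, 0], 0.06], [[0.1, -0.55, 0], 0.06], [[0.1, -0.55, 0], 0], [[0.1, -0.55, 0], 0], [[0.1, -0.55, 0], 0], [[0.05, -0.4, 0], 0], [[0.05, -0.1, 0], 0], [[0, 0, 0], 0], [[0, 0, 0], 0], [[0, 0, 0], 0]], "fingers": 0.6}}

```text
time_s: 18.08
position: [0.6071, 0.0027, 0.2088]
eef_rot: [[0.995, 0.1, -0.0], [0.1, -0.995, 0.0], [-0.0, -0.0, -1.0]]
force: [-0.1, -0.9, 0.7]
opening: 0.0339
finger_force: 0.0
```

```bash
cat > m2.py <<'E'
from h import *
import sys
# rib(colour) measure from wrist: centre of rib top, yaw
def ribs(col,show=True):
    st=manip.observe(); p=manip.camera("wrist"); X=cloud(p,st); h=cv2.cvtColor(p["img"],cv2.COLOR_RGB2HSV).astype(int)
    c={"g":(h[...,0]>45)&(h[...,0]<90),"r":(h[...,0]<8)|(h[...,0]>172)}[col]&(h[...,1]>90)&(h[...,2]>35)
    c&=(X[...,2]>.018)&(X[...,2]<.07)
    n,l,s,ce=cv2.connectedComponentsWithStats(c.astype(np.uint8))
    for i in range(1,n):
        if s[i,4]<25: continue
        P=X[l==i]; zt=np.percentile(P[:,2],90); T=P[P[:,2]>zt-.005]
        r=cv2.minAreaRect((T[:,:2]*1000).astype(np.float32)); (cx,cy),(w,hh),a=r
        if w<hh: a-=90; w,hh=hh,w
        print(col,"px",ce[i].round(),s[i,4],"top z",zt.round(4),"c",round(cx,1),round(cy,1),"size",round(w,1),round(hh,1),"yaw",round(a,1))
    return st,p,X
E
python3 - <<'E'
from m2 import *
st,p,X=ribs("r"); ribs("g"); print(st["position"],st["opening"])
def rect(zl,zh,b):
    m=(X[...,2]>zl)&(X[...,2]<zh)&(X[...,0]>b[0])&(X[...,0]<b[1])&(X[...,1]>b[2])&(X[...,1]<b[3]); print(cv2.minAreaRect((X[m][:,:2]*1000).astype(np.float32)))
rect(.030,.037,(.52,.71,-.13,.05))
rect(.066,.074,(.33,.5,-.05,.13))
save("w8.png",p["img"])
E
```

```text
r px [579.   5.] 68 top z 0.0271 c 841.5 -242.8 size 11.1 2.7 yaw 30.0
r px [607.  13.] 307 top z 0.0561 c 827.6 -254.9 size 30.9 4.9 yaw 51.7
r px [586.  19.] 41 top z 0.0277 c 830.2 -251.7 size 17.5 2.9 yaw 44.0
r px [314. 240.] 270 top z 0.0567 c 579.1 -1.2 size 29.7 9.7 yaw 5.5
r px [298. 315.] 518 top z 0.051 c 477.4 6.5 size 47.0 2.0 yaw 83.3
r px [296. 386.] 1399 top z 0.0603 c 413.0 3.7 size 108.4 58.7 yaw -7.0
g px [615. 272.] 142 top z 0.0448 c 570.6 -362.7 size 27.3 10.4 yaw 6.5
g px [149. 276.] 111 top z 0.0472 c 514.1 183.3 size 22.9 7.7 yaw 32.9
g px [591. 355.] 99 top z 0.0445 c 453.8 -378.0 size 26.0 9.7 yaw -27.3
[0.6070521  0.00272361 0.20884681] 0.03394130004010823
((616.586669921875, -30.64788055419922), (149.80958557128906, 144.73770141601562), 5.588510513305664)
((420.7989501953125, 34.82163619995117), (140.6925811767578, 130.552734375), 83.43739318847656)
```

View pics/w8.png

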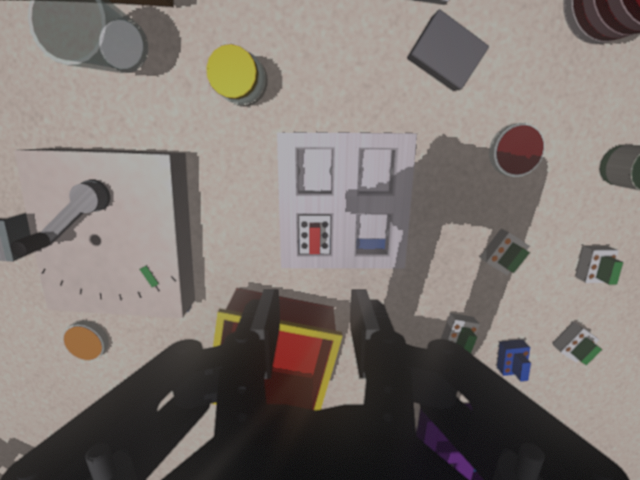

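The red rib is confirmed at (.579, -.001), yaw 5.5°, at pixel (314,240) in the aluminium block. I descend on it; the tips should end up around z 0.038.

>>> {"op": "servo_tool", "data": {"motion": [[[-0.14, -0.02, -0.4], 0], [[-0.14, -0.02, -0.5], 0], [[0, 0, -0.5], 0], [[0, 0, -0.4], 0], [[0, 0, -0.2], 0], [[0, 0, -0.07], 0], [[0, 0, 0], 0], [[0, 0, 0], 0], [[0, 0, 0], 0]]}}

```text
time_s: 19.3
position: [0.5804, -0.0028, 0.0034]
eef_rot: [[0.995, 0.098, 0.002], [0.098, -0.995, -0.0], [0.002, 0.0, -1.0]]
force: [0.1, 0.5, 0.1]
opening: 0.0341
finger_force: 0.0
```

>>> {"op": "servo_tool", "data": {"motion": [[[0, 0, 0], 0], [[0, 0, 0], 0], [[0, 0, 0], 0], [[0, 0, 0], 0], [[0, 0, 0], 0]], "fingers": 1, "grip_force": 50}}

```text
time_s: 19.92
position: [0.5796, -0.0015, 0.0026]
eef_rot: [[0.995, 0.098, 0.001], [0.098, -0.995, 0.002], [0.001, -0.001, -1.0]]
force: [-0.2, 5.6, 3.2]
opening: 0.0107
finger_force: 52.4
```

>>> {"op": "servo_tool", "data": {"motion": [[[0, 0, 0.1], 0], [[0, 0, 0.3], 0], [[0, 0, 0.5], 0], [[-0.2, 0, 0.2], 0], [[-0.45, 0.1, 0], 0], [[-0.45, 0.1, 0], 0], [[-0.4, 0.1, 0], 0], [[-0.09, 0.06, 0], 0], [[0, 0, -0.2], 0], [[0, 0, -0.4], 0], [[0, 0, -0.25], 0], [[0, 0, 0], 0], [[0, 0, 0], 0]]}}

```text
time_s: 21.55
position: [0.4215, 0.0331, 0.0284]
eef_rot: [[0.995, 0.098, 0.002], [0.098, -0.995, -0.0], [0.002, 0.0, -1.0]]
force: [-0.1, -0.8, -0.0]
opening: 0.011
finger_force: 51.7
```

>>> {"op": "servo_tool", "data": {"motion": [[[0, 0, 0], 0], [[0, 0, 0], 0], [[0, 0, 0], 0], [[0, 0, 0.3], 0], [[0, 0, 0.5], 0], [[0, -0.1, 0.5], 0], [[0, -0.3, 0.5], 0], [[0, -0.5, 0], 0], [[0.1, -0.5, 0], 0], [[0.1, -0.5, 0], 0], [[0.1, -0.4, 0], 0], [[0, 0, 0], 0], [[0, 0, 0], 0], [[0, 0, 0], 0]], "fingers": 0.6}}

```text
time_s: 23.3
position: [0.4502, -0.1958, 0.2071]
eef_rot: [[0.995, 0.099, 0.0], [0.099, -0.995, 0.0], [0.0, -0.0, -1.0]]
force: [-0.0, 0.1, -0.7]
opening: 0.0344
finger_force: 0.0
```

```bash
python3 - <<'E'
from m2 import *
st,p,X=ribs("g"); ribs("r"); print(st["position"],st["opening"],st["time_s"])
q=manip.camera("top")
for k in ["used0","fresh0"]:
    for r in manip.search_frame(q,k): print(k,np.round(r["xyz"],3),round(r["confidence"],2),project(q,[r["xyz"]]).round()[0])
c=q["img"]; save("t9.png",np.hstack([c[150:350,270:400],c[170:370,400:550]]),2.8)
E
```

```text
g px [367.  91.] 335 top z 0.0446 c 573.8 -235.7 size 28.5 10.7 yaw -24.8
g px [494. 112.] 284 top z 0.0446 c 569.3 -364.3 size 27.8 11.2 yaw 3.7
g px [325. 206.] 230 top z 0.0446 c 456.9 -207.1 size 27.5 9.7 yaw -4.9
r px [151. 207.] 1510 top z 0.046 c 415.8 -29.9 size 114.2 2.0 yaw -6.4
r px [ 65. 231.] 5203 top z 0.0659 c 419.1 37.8 size 120.6 111.2 yaw 83.2
r px [112. 218.] 540 top z 0.0483 c 421.3 25.6 size 29.6 13.6 yaw 0.7
[ 0.45023962 -0.1957674   0.20707799] 0.03443538808854686 23.3
used0 [0.422 0.027 0.023] 0.62 [316. 296.]
used0 [ 0.613 -0.03   0.032] 0.46 [342. 203.]
used0 [0.548 0.242 0.046] 0.27 [209. 234.]
fresh0 [ 0.569 -0.231  0.018] 0.95 [437. 224.]
fresh0 [ 0.45  -0.198  0.022] 0.61 [425. 281.]
fresh0 [ 0.44  -0.364  0.022] 0.56 [504. 284.]
```

View pics/t9.png

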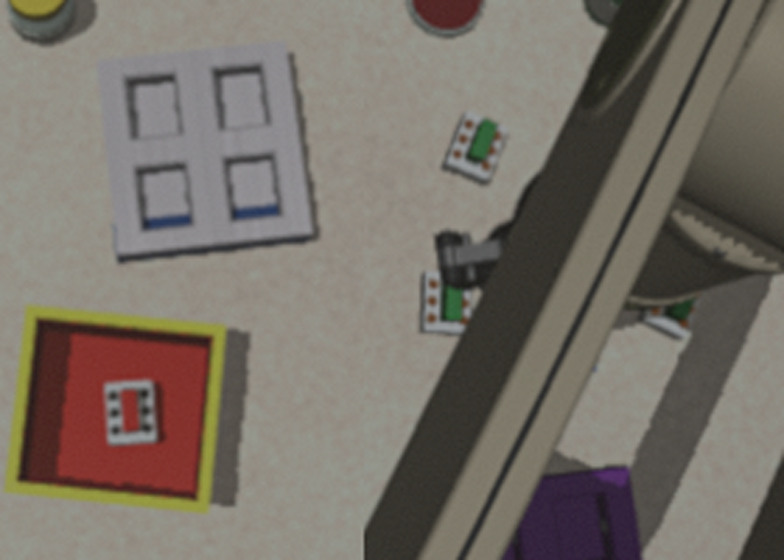

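The used cartridge lies in the tub, and the blue in the pockets is only a coloured wall. All four pockets are free. Now the fresh cartridge at (.457, -.207), yaw -4.9°.

>>> {"op": "servo_tool", "data": {"motion": [[[0.07, -0.11, -0.3], -0.18], [[0, 0, -0.5], -0.17], [[0, 0, -0.5], 0], [[0, 0, -0.5], 0], [[0, 0, -0.25], 0], [[0, 0, -0.1], 0], [[0, 0, -0.02], 0], [[0, 0, 0], 0], [[0, 0, 0], 0]]}}

```text
time_s: 24.68
position: [0.4584, -0.2083, -0.0086]
eef_rot: [[0.996, -0.085, 0.002], [-0.085, -0.996, -0.001], [0.002, 0.001, -1.0]]
force: [0.0, -0.4, -0.4]
opening: 0.0345
finger_force: 0.0
```

>>> {"op": "servo_tool", "data": {"motion": [[[0, 0, 0], 0], [[0, 0, 0], 0], [[0, 0, 0], 0], [[0, 0, 0], 0], [[0, 0, 0], 0]], "fingers": 1, "grip_force": 60}}

```text
time_s: 25.3
position: [0.4578, -0.2079, -0.0094]
eef_rot: [[0.996, -0.085, 0.001], [-0.085, -0.996, -0.0], [0.001, 0.0, -1.0]]
force: [-0.8, 0.4, 6.0]
opening: 0.0103
finger_force: 62.5
```

>>> {"op": "servo_tool", "data": {"motion": [[[0, 0, 0.2], 0], [[0, 0, 0.4], 0], [[0.25, 0.2, 0.1], 0.12], [[0.45, 0.35, 0], 0.12], [[0.45, 0.35, 0], 0.11], [[0.45, 0.35, 0], 0], [[0.3, 0.2, 0], 0], [[0.07, 0.03, 0], 0], [[0, 0, 0], 0], [[0, 0, 0], 0], [[0, 0, 0], 0]]}}

```text
time_s: 26.68
position: [0.6535, -0.0606, 0.0601]
eef_rot: [[0.995, 0.097, -0.0], [0.097, -0.995, -0.0], [-0.0, 0.0, -1.0]]
force: [-0.4, -0.2, -0.1]
opening: 0.0102
finger_force: 61.6
```

>>> {"op": "servo_tool", "data": {"motion": [[[0.02, 0.006, 0], 0], [[0, 0, -0.15], 0], [[0, 0, -0.15], 0], [[0, 0, -0.12], 0], [[0, 0, -0.06], 0], [[0, 0, 0], 0], [[0, 0, 0], 0]]}}

```text
time_s: 27.55
position: [0.6567, -0.0591, 0.0125]
eef_rot: [[0.995, 0.098, 0.001], [0.098, -0.995, -0.0], [0.001, 0.0, -1.0]]
force: [-0.2, 0.2, -0.5]
opening: 0.0103
finger_force: 61.6
```

>>> {"op": "servo_tool", "data": {"motion": [[[0, 0, -0.04], 0], [[0, 0, -0.04], 0], [[0, 0, -0.02], 0], [[0, 0, 0], 0], [[0, 0, 0], 0]]}}

```text
time_s: 28.18
position: [0.657, -0.059, 0.0026]
eef_rot: [[0.995, 0.098, 0.002], [0.098, -0.995, -0.0], [0.002, 0.0, -1.0]]
force: [0.8, 1.5, 4.2]
opening: 0.0103
finger_force: 62.4
```

>>> {"op": "servo_tool", "data": {"motion": [[[0, 0, -0.02], 0], [[0, 0, 0], 0], [[0, 0, 0], 0]]}}

```text
time_s: 28.55
position: [0.6571, -0.059, 0.0025]
eef_rot: [[0.995, 0.098, 0.002], [0.098, -0.995, -0.0], [0.002, 0.0, -1.0]]
force: [-6.7, 2.6, 18.9]
opening: 0.0102
finger_force: 64.2
```

Seated on the floor: 19 N at TCP z 0.0025, the same height as the flush used one. Next is the fresh cartridge at (.574, -.236).

>>> {"op": "servo_tool", "data": {"motion": [[[0, 0, 0.02], 0], [[0, 0, 0], 0], [[0, 0, 0], 0], [[0, 0, 0.3], 0], [[0, 0, 0.5], 0], [[0, -0.1, 0.5], -0.2], [[-0.1, -0.4, 0.5], -0.2], [[-0.2, -0.5, 0.2], -0.2], [[-0.2, -0.5, 0], -0.2], [[-0.2, -0.2, 0], -0.2], [[0, 0, 0], 0], [[0, 0, 0], 0], [[0, 0, 0], 0]], "fingers": 0.6}}

```text
time_s: 30.18
position: [0.5872, -0.2266, 0.1999]
eef_rot: [[0.912, -0.411, -0.0], [-0.411, -0.912, 0.0], [-0.0, -0.0, -1.0]]
force: [0.3, 0.4, 0.9]
opening: 0.0339
finger_force: 0.0
```

```bash
python3 - <<'E'
from m2 import *
st,p,X=ribs("g"); print(st["position"],st["opening"],st["time_s"],np.round(st["eef_rot"][:,0],3))
E
```

```text
g px [447. 181.] 131 top z 0.0447 c 563.5 -365.1 size 13.8 11.1 yaw 4.9
g px [327. 221.] 223 top z 0.0446 c 574.6 -236.1 size 26.5 8.5 yaw -23.7
g px [140. 222.] 258 top z 0.0565 c 655.6 -61.4 size 27.4 10.6 yaw 6.4
g px [ 54. 390.] 66 top z 0.0469 c 513.8 183.2 size 23.2 7.3 yaw 33.9
[ 0.58717245 -0.22660215  0.19993691] 0.03394447050636764 30.175 [ 0.912 -0.411 -0.   ]
```

>>> {"op": "servo_tool", "data": {"motion": [[[-0.12, -0.09, -0.3], 0], [[0, 0, -0.5], 0], [[0, 0, -0.5], 0], [[0, 0, -0.45], 0], [[0, 0, -0.25], 0], [[0, 0, -0.1], 0], [[0, 0, 0], 0], [[0, 0, 0], 0]]}}

```text
time_s: 31.22
position: [0.576, -0.2371, -0.008]
eef_rot: [[0.911, -0.412, 0.002], [-0.412, -0.911, -0.001], [0.003, 0.0, -1.0]]
force: [0.1, -0.4, 0.3]
opening: 0.0342
finger_force: 0.0
```

>>> {"op": "servo_tool", "data": {"motion": [[[0, 0, 0], 0], [[0, 0, 0], 0], [[0, 0, 0], 0], [[0, 0, 0], 0], [[0, 0, 0], 0]], "fingers": 1, "grip_force": 60}}

```text
time_s: 31.85
position: [0.5757, -0.2371, -0.0083]
eef_rot: [[0.911, -0.413, 0.002], [-0.413, -0.911, -0.001], [0.002, -0.0, -1.0]]
force: [-0.2, 1.5, 6.8]
opening: 0.0106
finger_force: 60.3
```

>>> {"op": "servo_tool", "data": {"motion": [[[0, 0, 0.2], 0], [[0, 0, 0.4], 0], [[0.05, 0.1, 0.25], 0.2], [[0.1, 0.4, 0], 0.2], [[0.15, 0.5, 0], 0.2], [[0.15, 0.5, 0], 0.2], [[0.15, 0.5, 0], 0.2], [[0.11, 0.35, 0], 0], [[0.03, 0.08, 0], 0], [[0, 0, 0], 0], [[0, 0, 0], 0], [[0, 0, 0], 0]]}}

```text
time_s: 33.35
position: [0.6484, 0.005, 0.0753]
eef_rot: [[0.995, 0.096, -0.0], [0.096, -0.995, -0.0], [-0.0, 0.0, -1.0]]
force: [-0.8, -0.1, -0.3]
opening: 0.0102
finger_force: 59.5
```

>>> {"op": "servo_tool", "data": {"motion": [[[0.01, 0.005, -0.1], 0], [[0, 0, -0.25], 0], [[0, 0, -0.2], 0], [[0, 0, -0.06], 0], [[0, 0, 0], 0], [[0, 0, -0.04], 0], [[0, 0, -0.04], 0], [[0, 0, -0.03], 0], [[0, 0, 0], 0], [[0, 0, 0], 0]]}}

```text
time_s: 34.6
position: [0.6503, 0.0069, 0.0037]
eef_rot: [[0.995, 0.098, 0.001], [0.098, -0.995, 0.0], [0.001, 0.0, -1.0]]
force: [3.1, 1.7, 4.1]
opening: 0.0099
finger_force: 60.0
```

>>> {"op": "servo_tool", "data": {"motion": [[[0, 0, -0.02], 0], [[0, 0, 0], 0], [[0, 0, 0], 0]]}}

```text
time_s: 34.98
position: [0.6505, 0.007, 0.0036]
eef_rot: [[0.995, 0.098, 0.002], [0.098, -0.995, 0.0], [0.002, 0.0, -1.0]]
force: [-4.8, 1.7, 17.1]
opening: 0.0105
finger_force: 61.8
```

Seated. Next is the fresh cartridge at (.569, -.364).

>>> {"op": "servo_tool", "data": {"motion": [[[0, 0, 0.02], 0], [[0, 0, 0], 0], [[0, 0, 0], 0], [[0, 0, 0.3], 0], [[0, 0, 0.5], 0], [[0, -0.1, 0.5], 0], [[0, -0.3, 0.5], 0], [[-0.1, -0.55, 0.1], 0], [[-0.1, -0.55, 0], 0], [[-0.1, -0.55, 0], 0], [[-0.15, -0.55, 0], 0], [[-0.15, -0.55, 0], 0], [[-0.1, -0.4, 0], 0], [[0, 0, 0], 0], [[0, 0, 0], 0], [[0, 0, 0], 0]], "fingers": 0.6}}

```text
time_s: 36.98
position: [0.5801, -0.3468, 0.193]
eef_rot: [[0.995, 0.099, -0.0], [0.099, -0.995, 0.001], [-0.0, -0.001, -1.0]]
force: [-0.2, -0.3, 1.0]
opening: 0.034
finger_force: 0.0
```

```bash
python3 - <<'E'
from m2 import *
st,p,X=ribs("g"); print(st["position"],st["opening"],st["time_s"],np.round(st["eef_rot"][:,0],3))
E
```

```text
g px [ 25. 114.] 509 top z 0.0566 c 655.6 -61.3 size 28.2 13.3 yaw 7.2
g px [330. 226.] 237 top z 0.0446 c 570.5 -364.4 size 27.1 9.4 yaw 6.6
[ 0.58006826 -0.34684465  0.19301366] 0.034043741053149314 36.975 [ 0.995  0.099 -0.   ]
```

>>> {"op": "servo_tool", "data": {"motion": [[[-0.1, -0.16, -0.3], 0], [[0, 0, -0.5], 0], [[0, 0, -0.5], 0], [[0, 0, -0.4], 0], [[0, 0, -0.22], 0], [[0, 0, -0.1], 0], [[0, 0, 0], 0], [[0, 0, 0], 0]]}}

```text
time_s: 38.02
position: [0.571, -0.3651, -0.0066]
eef_rot: [[0.995, 0.098, 0.003], [0.098, -0.995, -0.002], [0.002, 0.002, -1.0]]
force: [0.6, -0.1, 0.3]
opening: 0.0341
finger_force: 0.0
```

>>> {"op": "servo_tool", "data": {"motion": [[[0, 0, 0], 0], [[0, 0, 0], 0], [[0, 0, 0], 0], [[0, 0, 0], 0], [[0, 0, 0], 0]], "fingers": 1, "grip_force": 60}}

```text
time_s: 38.65
position: [0.5705, -0.3648, -0.0072]
eef_rot: [[0.995, 0.098, 0.002], [0.098, -0.995, -0.001], [0.002, 0.002, -1.0]]
force: [-1.3, 1.6, 5.7]
opening: 0.0103
finger_force: 59.8
```

>>> {"op": "servo_tool", "data": {"motion": [[[0, 0, 0.2], 0], [[0, 0, 0.4], 0], [[0, 0.1, 0.25], 0], [[0, 0.4, 0], 0], [[0.05, 0.55, 0], 0], [[0.05, 0.55, 0], 0], [[0.05, 0.55, 0], 0], [[0, 0.5, 0], 0], [[0, 0.3, 0], 0], [[0, 0.03, 0], 0], [[0, 0, 0], 0], [[0, 0, 0], 0], [[0, 0, 0], 0]]}}

```text
time_s: 40.28
position: [0.5846, -0.0672, 0.0762]
eef_rot: [[0.995, 0.097, -0.0], [0.097, -0.995, -0.0], [-0.0, 0.0, -1.0]]
force: [-0.5, 0.3, -1.0]
opening: 0.0105
finger_force: 59.0
```

>>> {"op": "servo_tool", "data": {"motion": [[[0, 0, -0.1], 0], [[0, 0, -0.25], 0], [[0, 0, -0.2], 0], [[0, 0, -0.06], 0], [[0, 0, 0], 0], [[0, 0, -0.04], 0], [[0, 0, -0.04], 0], [[0, 0, -0.04], 0], [[0, 0, 0], 0], [[0, 0, 0], 0]]}}

```text
time_s: 41.52
position: [0.5857, -0.0661, 0.0047]
eef_rot: [[0.995, 0.098, 0.002], [0.098, -0.995, -0.0], [0.002, 0.0, -1.0]]
force: [-2.0, 1.5, 11.7]
opening: 0.0103
finger_force: 60.7
```

>>> {"op": "servo_tool", "data": {"motion": [[[0, 0, -0.01], 0], [[0, 0, 0], 0], [[0, 0, 0], 0]]}}

```text
time_s: 41.9
position: [0.5857, -0.0661, 0.0047]
eef_rot: [[0.995, 0.098, 0.002], [0.098, -0.995, -0.0], [0.002, 0.0, -1.0]]
force: [-6.4, 3.0, 19.1]
opening: 0.0106
finger_force: 61.7
```

>>> {"op": "servo_tool", "data": {"motion": [[[0, 0, 0.02], 0], [[0, 0, 0], 0], [[0, 0, 0], 0], [[0, 0, 0.3], 0], [[0, 0, 0.5], 0], [[0, -0.1, 0.5], 0], [[-0.1, -0.3, 0.5], -0.22], [[-0.2, -0.5, 0.1], -0.22], [[-0.2, -0.55, 0], -0.22], [[-0.25, -0.55, 0], -0.22], [[-0.25, -0.5, 0], -0.2], [[-0.1, -0.3, 0], 0], [[0, 0, 0], 0], [[0, 0, 0], 0], [[0, 0, 0], 0]], "fingers": 0.6}}

```text
time_s: 43.78
position: [0.4751, -0.3451, 0.194]
eef_rot: [[0.893, -0.449, -0.0], [-0.449, -0.893, 0.0], [-0.0, -0.0, -1.0]]
force: [0.9, 0.1, -0.3]
opening: 0.034
finger_force: 0.0
```

```bash
python3 - <<'E'
from m2 import *
st,p,X=ribs("g"); print(st["position"],st["opening"],st["time_s"],np.round(st["eef_rot"][:,0],3))
E
```

```text
g px [209.   7.] 431 top z 0.069 c 678.0 -347.9 size 33.1 9.9 yaw 61.7
g px [  4. 189.] 145 top z 0.051 c 645.9 -67.3 size 12.9 5.7 yaw -21.4
g px [349. 214.] 98 top z 0.0445 c 457.1 -377.5 size 23.2 6.2 yaw -26.0
g px [ 35. 243.] 238 top z 0.0566 c 584.8 -68.7 size 28.3 11.6 yaw 5.4
[ 0.4751165  -0.34506706  0.19403007] 0.03399953752529495 43.775 [ 0.893 -0.449 -0.   ]
```

```bash
python3 - <<'E'
from h import *
st=manip.observe(); p=manip.camera("wrist"); X=cloud(p,st)
for zl,zh in [(.038,.05),(.018,.026)]:
    m=(np.linalg.norm(X[...,:2]-[.4545,-.378],axis=-1)<.035)&(X[...,2]>zl)&(X[...,2]<zh); print(m.sum(),cv2.minAreaRect((X[m][:,:2]*1000).astype(np.float32)),np.median(X[m],0))
save("w10.png",p["img"][150:280,270:430],4)
E
```

```text
351 ((454.2850646972656, -378.85150146484375), (12.206862449645996, 29.245513916015625), 62.88964080810547) [ 0.45517638 -0.37884535  0.04350853]
847 ((453.772216796875, -378.6743469238281), (34.151451110839844, 44.488624572753906), 63.17203903198242) [ 0.45830358 -0.37948233  0.02177254]
```

>>> {"op": "servo_tool", "data": {"motion": [[[-0.2, -0.32, -0.3], 0], [[0, 0, -0.5], 0], [[0, 0, -0.5], 0], [[0, 0, -0.4], 0], [[0, 0, -0.22], 0], [[0, 0, -0.1], 0], [[0, 0, 0], 0], [[0, 0, 0], 0]]}}

```text
time_s: 44.88
position: [0.4557, -0.3789, -0.0062]
eef_rot: [[0.893, -0.45, 0.002], [-0.45, -0.893, -0.002], [0.002, 0.001, -1.0]]
force: [-0.2, -0.0, -0.1]
opening: 0.0343
finger_force: 0.0
```

>>> {"op": "servo_tool", "data": {"motion": [[[0, 0, 0], 0], [[0, 0, 0], 0], [[0, 0, 0], 0], [[0, 0, 0], 0], [[0, 0, 0], 0]], "fingers": 1, "grip_force": 60}}

```text
time_s: 45.5
position: [0.4556, -0.3789, -0.0063]
eef_rot: [[0.893, -0.45, 0.002], [-0.45, -0.893, -0.002], [0.002, 0.001, -1.0]]
force: [0.1, 1.8, 6.3]
opening: 0.0101
finger_force: 59.8
```

>>> {"op": "servo_tool", "data": {"motion": [[[0, 0, 0.2], 0], [[0, 0, 0.4], 0], [[0.05, 0.1, 0.26], 0.2], [[0.15, 0.4, 0], 0.2], [[0.17, 0.55, 0], 0.2], [[0.17, 0.55, 0], 0.2], [[0.17, 0.55, 0], 0.2], [[0.17, 0.55, 0], 0.08], [[0.17, 0.55, 0], 0], [[0.17, 0.45, 0], 0], [[0.02, 0.08, 0], 0], [[0, 0, 0], 0], [[0, 0, 0], 0], [[0, 0, 0], 0]]}}

```text
time_s: 47.25
position: [0.5783, -0.0015, 0.0783]
eef_rot: [[0.995, 0.096, -0.0], [0.096, -0.995, -0.0], [-0.0, 0.0, -1.0]]
force: [-0.1, 0.6, -0.9]
opening: 0.0106
finger_force: 58.9
```

>>> {"op": "servo_tool", "data": {"motion": [[[0.01, 0, -0.1], 0], [[0, 0, -0.25], 0], [[0, 0, -0.2], 0], [[0, 0, -0.06], 0], [[0, 0, 0], 0], [[0, 0, -0.04], 0], [[0, 0, -0.04], 0], [[0, 0, -0.04], 0], [[0, 0, 0], 0], [[0, 0, 0], 0]]}}

```text
time_s: 48.5
position: [0.5803, -0.0001, 0.0057]
eef_rot: [[0.995, 0.098, 0.001], [0.098, -0.995, 0.0], [0.001, 0.0, -1.0]]
force: [1.6, 0.8, 4.7]
opening: 0.0101
finger_force: 59.8
```

>>> {"op": "servo_tool", "data": {"motion": [[[0, 0, -0.01], 0], [[0, 0, 0], 0], [[0, 0, 0], 0]]}}

```text
time_s: 48.88
position: [0.5804, -0.0001, 0.0056]
eef_rot: [[0.995, 0.098, 0.001], [0.098, -0.995, 0.0], [0.001, 0.0, -1.0]]
force: [-2.7, 1.2, 12.7]
opening: 0.01
finger_force: 61.0
```

Seated. I release and rise above the block to check that all are flush and that none was knocked out.

>>> {"op": "servo_tool", "data": {"motion": [[[0, 0, 0.01], 0], [[0, 0, 0], 0], [[0, 0, 0], 0], [[0, 0, 0.3], 0], [[0, 0, 0.5], 0], [[0, 0, 0.5], 0], [[0.2, 0.2, 0.5], 0], [[0.3, 0.2, 0.2], 0], [[0.1, 0, 0], 0], [[0, 0, 0], 0], [[0, 0, 0], 0]], "fingers": 0.5}}

```text
time_s: 50.25
position: [0.6381, 0.0392, 0.2031]
eef_rot: [[0.995, 0.097, -0.004], [0.097, -0.995, -0.0], [-0.004, -0.0, -1.0]]
force: [0.5, 0.2, 0.1]
opening: 0.0426
finger_force: 0.0
```

```bash
python3 - <<'E'
from m2 import *
st,p,X=ribs("g"); print(st["position"],st["time_s"])
c,s=np.cos(np.radians(5.55)),np.sin(np.radians(5.55)); R=np.array([[c,-s],[s,c]]); L=(X[...,:2]-[.6166,-.0306])@R
for a in (-.035,.035):
    for b in (-.033,.033):
        d=L-[a,b]; m=(abs(d[...,0])<.020)&(abs(d[...,1])<.015)&(abs(d[...,1])>.009); f=(abs(d[...,0])<.012)&(abs(d[...,1])<.004)
        print(a,b,"shoulder z",np.nanmedian(X[m][:,2]).round(4),"p10-90",np.nanpercentile(X[m][:,2],[10,90]).round(4),"rib",np.nanpercentile(X[f][:,2],80).round(4))
m=(abs(L[...,0])<.008)&(abs(L[...,1])<.06);print("blocktop",np.nanmedian(X[m][:,2]))
save("w11.png",p["img"])
E
```

```text
g px [179. 305.] 93 top z 0.0468 c 514.5 183.3 size 22.0 7.5 yaw 33.2
[0.63809209 0.03920173 0.20309762] 50.25
-0.035 -0.033 shoulder z 0.0343 p10-90 [0.0332 0.0352] rib 0.0565
-0.035 0.033 shoulder z 0.034 p10-90 [0.0331 0.0352] rib 0.0565
0.035 -0.033 shoulder z 0.034 p10-90 [0.0331 0.035 ] rib 0.0564
0.035 0.033 shoulder z 0.3088 p10-90 [0.2637 0.3312] rib 0.2968
blocktop 0.033679793929212054
```

View pics/w11.png

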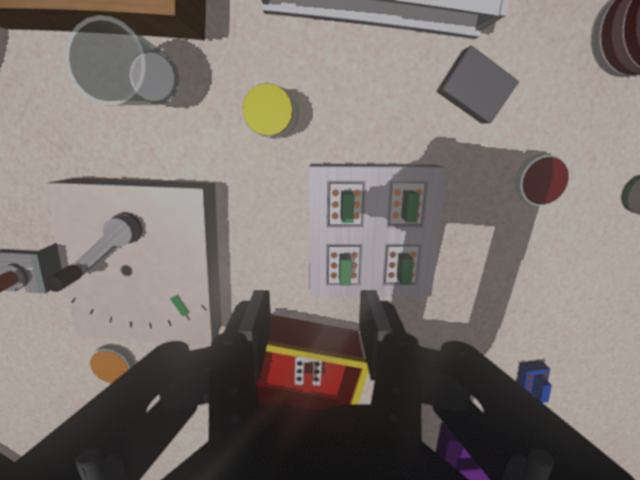

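All four green ribs are in pockets at (347,205), (410,205), (346,265) and (404,265), with shoulders at the block-top height. The used one is in the tub. Now over the unit, to measure the pivot, post and mark precisely.

>>> {"op": "servo_tool", "data": {"motion": [[[0, 0.4, 0.1], 0], [[-0.1, 0.5, 0], 0], [[-0.1, 0.5, 0], 0], [[-0.1, 0.4, 0], 0], [[0, 0, 0], 0], [[0, 0, 0], 0], [[0, 0, 0], 0]], "fingers": 1}}

```text
time_s: 51.18
position: [0.6098, 0.2184, 0.215]
eef_rot: [[0.995, 0.096, -0.0], [0.096, -0.995, -0.0], [-0.0, 0.0, -1.0]]
force: [-0.7, 0.6, 0.1]
opening: 0.0001
finger_force: 0.0
```

```bash
cat > m3.py <<'E'
from h import *
st=manip.observe(); p=manip.camera("wrist"); X=cloud(p,st); img=p["img"]; h=cv2.cvtColor(img,cv2.COLOR_RGB2HSV).astype(int)
print(st["position"],st["opening"],st["time_s"])
near=lambda c,r:np.linalg.norm(X[...,:2]-c,axis=-1)<r
m=near([.514,.184],.03)&(h[...,0]>45)&(h[...,0]<90)&(h[...,1]>60)
P=X[m][:,:2]; r=cv2.minAreaRect((P*1000).astype(np.float32)); print("mark",m.sum(),r,P.mean(0).round(4))
mc=P.mean(0); e=np.linalg.svd(P-mc)[2][0]; print("axis deg",np.degrees(np.arctan2(e[1],e[0]))%180)
# disc: points z .060-.068 within 25mm of pivot guess, away from arm
m=near([.606,.239],.03)&(X[...,2]>.058)&(X[...,2]<.07); Q=X[m][:,:2]; print("disc z",np.median(X[m][:,2]),m.sum())
c=cv2.findContours(m.astype(np.uint8),0,cv2.CHAIN_APPROX_NONE)[0]; c=max(c,key=len)[:,0]; B=X[c[:,1],c[:,0],:2]
from scipy.optimize import least_squares
u=np.array([-.70,.71]); d=B-[.606,.239]; B=B[(d@u)/np.linalg.norm(d,axis=1)<.4]
f=least_squares(lambda q:np.hypot(B[:,0]-q[0],B[:,1]-q[1])-q[2],[.606,.239,.015],loss="soft_l1",f_scale=.001).x; print("pivot",f.round(4))
v=mc-f[:2]; print("pivot->mark dist",np.linalg.norm(v),"deg",np.degrees(np.arctan2(v[1],v[0]))%360)
# lever arm points
m=near(f[:2],.075)&~near(f[:2],.022)&(X[...,2]>.056)&(X[...,2]<.072); A=X[m][:,:2]
if len(A): e=A.mean(0)-f[:2]; e2=np.linalg.svd(A-A.mean(0))[2][0]; print("arm",m.sum(),"dir from pivot",np.degrees(np.arctan2(e[1],e[0]))%360,"pca",np.degrees(np.arctan2(e2[1],e2[0]))%180)
m=near(f[:2],.09)&~near(f[:2],.05)&(X[...,2]>.093)&(X[...,2]<.102); 
if m.sum(): T=X[m][:,:2]; (cx,cy),rr=cv2.minEnclosingCircle((T*1000).astype(np.float32)); w=np.array([cx,cy])/1000-f[:2]; print("post",m.sum(),cx,cy,rr,"dist",np.linalg.norm(w),"deg",np.degrees(np.arctan2(w[1],w[0]))%360)
# pin, cart check
m=near([.6482,.0056],.016)&(X[...,2]<.07); print("cart",np.nanpercentile(X[m][:,2],[30,90]).round(4))
save("w12.png",img)
E
python3 m3.py
```

```text
[0.60977488 0.21839366 0.21497736] 0.0001461286378744788 51.175
mark 98 ((515.7518310546875, 185.2731170654297), (18.962175369262695, 8.564311027526855), 32.66990661621094) [0.5167 0.1854]
axis deg 36.05609277684448
disc z 0.06441639945000033 848
pivot [0.6036 0.2388 0.0147]
pivot->mark dist 0.10197477630903014 deg 211.5613374986277
arm 603 dir from pivot 132.71671818858167 pca 131.67781433327107
post 248 553.9368286132812 291.060546875 9.012199401855469 dist 0.07210374937010917 deg 133.50861815404298
cart [0.039  0.0563]
```

The post is at (.554, .291) and 72 mm from the pivot as specified, lever at 133.5°, mark at about 211.3°. I'll grip the post lightly, tips at about z 0.078, above bracket height.

>>> {"op": "servo_tool", "data": {"motion": [[[-0.2, 0.3, 0], 0], [[-0.2, 0.3, -0.2], 0], [[-0.158, 0.127, -0.5], 0], [[0, 0, -0.4], 0], [[0, 0, -0.2], 0], [[0, 0, 0], 0], [[0, 0, 0], 0], [[0, 0, 0], 0]], "fingers": 0.68}}

```text
time_s: 52.22
position: [0.5555, 0.2929, 0.0876]
eef_rot: [[0.995, 0.098, 0.003], [0.098, -0.995, 0.001], [0.003, -0.001, -1.0]]
force: [0.3, 0.2, -0.2]
opening: 0.0274
finger_force: 0.0
```

>>> {"op": "servo_tool", "data": {"motion": [[[-0.01, -0.015, -0.2], 0], [[0, 0, -0.2], 0], [[0, 0, -0.06], 0], [[0, 0, 0], 0], [[0, 0, 0], 0], [[0, 0, 0], 0]]}}

```text
time_s: 52.98
position: [0.5535, 0.2913, 0.0401]
eef_rot: [[0.995, 0.098, 0.001], [0.098, -0.995, 0.001], [0.001, -0.0, -1.0]]
force: [0.0, 0.4, -0.1]
opening: 0.0272
finger_force: 0.0
```

>>> {"op": "servo_tool", "data": {"motion": [[[0, 0, 0], 0], [[0, 0, 0], 0], [[0, 0, 0], 0], [[0, 0, 0], 0]], "fingers": 1, "grip_force": 20}}

```text
time_s: 53.48
position: [0.5531, 0.2917, 0.04]
eef_rot: [[0.995, 0.098, 0.001], [0.098, -0.995, 0.001], [0.001, -0.001, -1.0]]
force: [-2.5, 3.4, 5.5]
opening: 0.0169
finger_force: 21.4
```

>>> {"op": "servo_tool", "data": {"motion": [[[-0.085, -0.098, 0], 0], [[-0.065, -0.107, 0], 0], [[-0.045, -0.118, 0], 0], [[0, 0, 0], 0]]}}

```text
time_s: 53.98
position: [0.5314, 0.2592, 0.0396]
eef_rot: [[0.995, 0.099, -0.003], [0.099, -0.995, 0.001], [-0.003, -0.001, -1.0]]
force: [-12.6, 4.5, 10.8]
opening: 0.0171
finger_force: 22.1
```

>>> {"op": "servo_tool", "data": {"motion": [[[0, 0, 0], 0], [[0, 0, 0], 0]]}}

```text
time_s: 54.22
position: [0.5314, 0.2595, 0.0396]
eef_rot: [[0.995, 0.099, -0.003], [0.099, -0.995, 0.001], [-0.003, -0.001, -1.0]]
force: [-12.0, 3.1, 10.9]
opening: 0.0169
finger_force: 22.1
```

There is a steady radial load of about 12 N from the grip. I loosen the fingers and push the post with the pad instead.

>>> {"op": "servo_tool", "data": {"motion": [[[0, 0, 0], 0], [[0, 0, 0], 0], [[0, 0, 0], 0]], "fingers": 0.72}}

```text
time_s: 54.6
position: [0.5334, 0.2584, 0.0389]
eef_rot: [[0.995, 0.098, -0.0], [0.098, -0.995, -0.0], [-0.0, 0.0, -1.0]]
force: [0.3, 0.1, -0.2]
opening: 0.0241
finger_force: 0.0
```

>>> {"op": "servo_tool", "data": {"motion": [[[-0.01, -0.1, 0], 0], [[-0.01, -0.1, 0], 0], [[0.01, -0.1, 0], 0], [[0.02, -0.08, 0], 0], [[0, 0, 0], 0], [[0, 0, 0], 0]]}}

```text
time_s: 55.35
position: [0.5349, 0.2204, 0.0394]
eef_rot: [[0.995, 0.097, 0.001], [0.097, -0.995, -0.0], [0.001, 0.0, -1.0]]
force: [0.3, 0.4, -0.5]
opening: 0.0233
finger_force: 0.0
```

>>> {"op": "servo_tool", "data": {"motion": [[[0, 0.02, 0.2], 0], [[0, 0, 0.5], 0], [[0.2, 0, 0.5], 0], [[0.4, 0.1, 0.5], 0], [[0.2, 0.2, 0.3], 0], [[0, 0, 0], 0], [[0, 0, 0], 0], [[0, 0, 0], 0]]}}

```text
time_s: 56.35
position: [0.6117, 0.2519, 0.236]
eef_rot: [[0.995, 0.098, -0.002], [0.098, -0.995, -0.001], [-0.003, 0.001, -1.0]]
force: [-0.5, -0.2, 0.1]
opening: 0.024
finger_force: 0.0
```

```bash
sed -i 's/u=np.array(\[-.70,.71\])/u=np.array([-.95,-.3])/' m3.py; python3 m3.py
```

```text
[0.61165553 0.25185263 0.23599386] 0.023984222077450934 56.35
mark 101 ((513.3982543945312, 183.33328247070312), (23.976346969604492, 7.171253681182861), 31.1494197845459) [0.5138 0.1837]
axis deg 31.82720707166598
disc z 0.06456030707582805 733
pivot [0.6039 0.2388 0.0145]
pivot->mark dist 0.1055784655894373 deg 211.43720109335996
arm 476 dir from pivot 194.3776826447592 pca 14.290388145384213
post 178 534.075927734375 221.03237915039062 8.853485107421875 dist 0.07202166353696772 deg 194.2658160341445
cart [0.0387 0.0562]
```

View pics/w12.png

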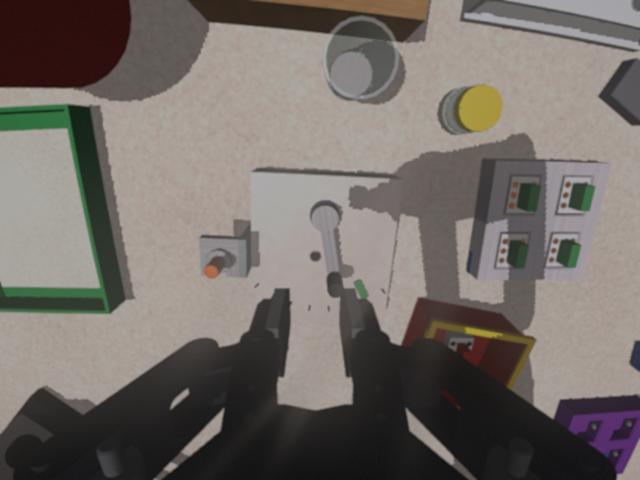

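Mark direction 211.4° (its own axis gives 211.5°), lever at 194.3°. The parked pin is fine. I push the rest in slow, small steps.

>>> {"op": "servo_tool", "data": {"motion": [[[-0.25, -0.1, -0.1], 0], [[-0.3, -0.1, -0.3], 0], [[-0.215, -0.1, -0.5], 0], [[0, 0, -0.4], 0], [[0, 0, -0.25], 0], [[0, 0, 0], 0], [[0, 0, 0], 0]], "fingers": 0.68}}

```text
time_s: 57.28
position: [0.5368, 0.2225, 0.0835]
eef_rot: [[0.995, 0.098, 0.001], [0.098, -0.995, 0.0], [0.001, -0.0, -1.0]]
force: [0.3, -0.4, 1.0]
opening: 0.0271
finger_force: 0.0
```

>>> {"op": "servo_tool", "data": {"motion": [[[-0.01, -0.01, -0.2], 0], [[0, 0, -0.2], 0], [[0, 0, -0.03], 0], [[0, 0, 0], 0], [[0.01, -0.04, 0], 0], [[0.01, -0.04, 0], 0], [[0.01, -0.03, 0], 0], [[0.02, -0.03, 0], 0], [[0.01, -0.03, 0], 0], [[0.01, -0.02, 0], 0], [[0.005, -0.02, 0], 0], [[0, 0, 0], 0], [[0, 0, 0], 0], [[0, 0, 0], 0]]}}

```text
time_s: 59.02
position: [0.5428, 0.2002, 0.0393]
eef_rot: [[0.995, 0.098, -0.0], [0.098, -0.995, -0.0], [-0.0, 0.0, -1.0]]
force: [-1.1, 1.0, 0.6]
opening: 0.0273
finger_force: 0.0
```

>>> {"op": "servo_tool", "data": {"motion": [[[0, 0.02, 0.2], 0], [[0, 0, 0.5], 0], [[0.2, 0.1, 0.5], 0], [[0.4, 0.2, 0.5], 0], [[0.1, 0.2, 0.3], 0], [[0, 0, 0], 0], [[0, 0, 0], 0], [[0, 0, 0], 0]]}}

```text
time_s: 60.02
position: [0.609, 0.2503, 0.2345]
eef_rot: [[0.995, 0.098, -0.003], [0.098, -0.995, -0.001], [-0.003, 0.001, -1.0]]
force: [-0.6, -0.2, -0.3]
opening: 0.0273
finger_force: 0.0
```

```bash
sed -i 's/\[-.95,-.3\]/[-.87,-.48]/' m3.py; python3 m3.py
```

```text
[0.60904896 0.25030352 0.2345218 ] 0.027296392519705743 60.025
mark 45 ((512.4766845703125, 180.64492797851562), (17.3677921295166, 5.35871696472168), 18.31108283996582) [0.5106 0.1804]
axis deg 24.16727990369455
disc z 0.06450757691394737 751
pivot [0.6037 0.2389 0.0146]
pivot->mark dist 0.10990332707687599 deg 212.14774368739637
arm 506 dir from pivot 209.6114701569514 pca 30.391791733028555
post 171 541.0679931640625 203.70144653320312 8.777701377868652 dist 0.07181811649822885 deg 209.3490568951999
cart [0.039  0.0564]
```

Lever 209.5°, so about 1.9° more is needed.

>>> {"op": "servo_tool", "data": {"motion": [[[-0.25, -0.15, -0.1], 0], [[-0.3, -0.2, -0.3], 0], [[-0.115, -0.12, -0.5], 0], [[0, 0, -0.4], 0], [[0, 0, -0.25], 0], [[0, 0, 0], 0], [[0, 0, 0], 0]]}}

```text
time_s: 60.95
position: [0.5441, 0.204, 0.082]
eef_rot: [[0.995, 0.098, 0.001], [0.098, -0.995, 0.0], [0.001, -0.0, -1.0]]
force: [-0.6, 0.9, 1.3]
opening: 0.0271
finger_force: 0.0
```

>>> {"op": "servo_tool", "data": {"motion": [[[0, 0, -0.2], 0], [[0, 0, -0.2], 0], [[0, 0, 0], 0], [[0, 0, 0], 0], [[0, -0.02, 0], 0], [[0, -0.015, 0], 0], [[0, -0.01, 0], 0], [[0, -0.005, 0], 0], [[0, 0, 0], 0], [[0, 0, 0], 0], [[0, 0, 0], 0]]}}

```text
time_s: 62.32
position: [0.5436, 0.1991, 0.041]
eef_rot: [[0.995, 0.098, -0.0], [0.098, -0.995, 0.0], [-0.0, -0.0, -1.0]]
force: [0.9, 2.0, 1.4]
opening: 0.0269
finger_force: 1.1
```

>>> {"op": "servo_tool", "data": {"motion": [[[0, -0.01, 0], 0], [[0, 0, 0], 0], [[0, 0, 0], 0]]}}

```text
time_s: 62.7
position: [0.5436, 0.198, 0.0409]
eef_rot: [[0.995, 0.098, -0.0], [0.098, -0.995, -0.0], [-0.0, 0.0, -1.0]]
force: [0.7, 2.3, 0.9]
opening: 0.0271
finger_force: 1.0
```

>>> {"op": "servo_tool", "data": {"motion": [[[0, 0.02, 0], 0], [[0, 0, 0.3], 0], [[0, 0, 0.5], 0], [[0.2, 0.1, 0.5], 0], [[0.4, 0.2, 0.5], 0], [[0.1, 0.3, 0.3], 0], [[0.2, 0.3, 0.3], 0], [[0, 0, 0], 0], [[0, 0, 0], 0], [[0, 0, 0], 0]]}}

```text
time_s: 63.95
position: [0.63, 0.2875, 0.2759]
eef_rot: [[0.995, 0.097, -0.003], [0.097, -0.995, -0.001], [-0.003, 0.001, -1.0]]
force: [0.1, 0.0, 0.1]
opening: 0.0277
finger_force: 0.0
```

```bash
python3 m3.py; python3 - <<'E'
from h import *
st=manip.observe(); p=manip.camera("wrist"); c=project(p,[[.56,.22,.05]],st)[0].astype(int); save("w13.png",p["img"][c[1]-75:c[1]+75,c[0]-110:c[0]+90],4)
E
```

```text
[0.63000378 0.28747301 0.2758767 ] 0.027675076942009335 63.95
mark 31 ((507.7148132324219, 180.03623962402344), (8.77790355682373, 7.669423580169678), 45.070980072021484) [0.5076 0.1797]
axis deg 17.17346009968989
disc z 0.06439980485361366 582
pivot [0.6038 0.2389 0.0145]
pivot->mark dist 0.1129472188960175 deg 211.62823335311526
arm 390 dir from pivot 211.13545036362797 pca 30.86419718196035
post 164 541.7236328125 201.3286590576172 8.986985206604004 dist 0.07255840798936677 deg 211.1888685650693
cart [0.0391 0.0563]
```

View pics/w13.png

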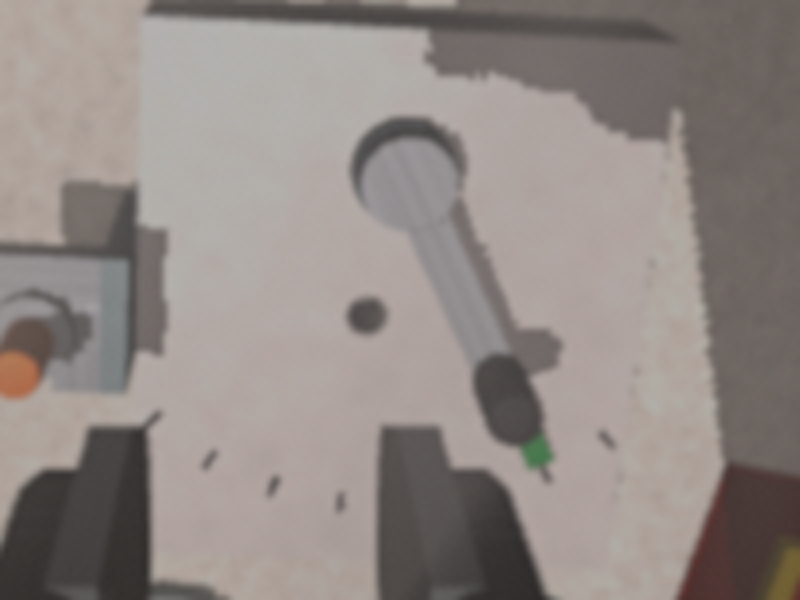

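The lever is at 211.2° against the mark's 211.4°, lying on the green mark at (537,452) in the crop. The pin is parked and the robot is clear of everything.

```bash
python3 -c "
from bench import manip
print(manip.hand_in())"
```

```text
the job is handed in; nothing more can be done
None
```

I handed the job in at about 64 s of the 210 s: pin parked in the notch, the one used cartridge in the red tub, all four fresh cartridges pressed flush in the aluminium block, and the lever within about 0.3° of the middle of the green mark by camera; I don't have the verdict, because the hand-in returned none.

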